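Gather the reagent bottles, stack the empty trays, latch the carrier

ROBOT

A 7-joint arm with a two-finger parallel gripper is mounted at the origin on a cart in front of the work surface, level with it; the furniture and walls round the work are solid. World frame = base frame: x ahead of the robot, y to its left, z up, the work surface at z = 0. Lengths are in m, angles in rad, forces in N, time in s.
With the tool pointing down it reaches from about 0.425 to 0.875 m from the base axis. Payload 4.7 kg.
Tool frame: the origin (TCP) lies on the centre line of the jaws, within the pads' length; the fingertips stand 22 mm ahead of it and the grasp point (between the pads) lies 3 mm ahead of it; z points along the fingers, y is the direction in which the jaws open and shut (so a half turn about z gives the same grasp; the last joint's range is limited). The gripper opens to 87 mm and grips with 3 to 60 N. Pads are 19 mm wide; open, the fingers measure 117 mm over their backs; the gripper's body (75 mm by 190 mm) begins 51 mm behind the grasp point.
Start: joints at [1.318, 0.321, -0.07, 1.45, 0.023, 1.371, -0.057], TCP at [0.171, -0.627, 0.245] pointing down, gripper open.
Joint ranges: [-2.86, 2.86], [-0.3, 2.09], [-1.38, 1.24], [0.06, 2.45], [-1.56, 4.7], [0.09, 2.05], [-2.69, 2.69]. Speed limits (rad/s): [2.57, 2.57, 3.14, 3.14, 3.14, 3.14, 3.14].

INTERFACE

Orientations are given as a rotation vector (axis times angle).
In Python, from bench import ctrl, imaging, close_job, finder gives the robot as it stands. The module is installed in compiled form; this text tells all that it offers.
- The arm moves only by the shell command python3 -m jog 'ROWS' [FORCE]. ROWS is JSON, a list that holds one entry, the list of rows, each a list of 7 numbers: the shift along the tool's x, y, z in cm, then the turn, a rotation vector about the tool's x, y, z in degrees, then the finger opening in cm, from 0 to 8.7. In form: [[[dx, dy, dz, ax, ay, az, claw], ...]]. A call has 1 to 12 rows; each row shifts and turns the commanded pose from where the row before left it, along the tool's axes as they then stand; what a row does not reach is not made up. A row lasts 1/10 s, in which the tool goes at most 50 mm and 8.59 degrees, less where a joint would pass 70% of its speed; a pose out of reach is approached as far as the arm can. A call is refused whole if a number of a shift passes 5 or a number of a turn 8.59, either way. A call with a gripper value outside its range is refused whole. The fingers move at their own pace and stop on an object; FORCE is the grip in N (left out, the last holds). Time passes only in rows, so rows that do not move let the fingers close. It gives the time, the measured TCP pose, the force and the opening at its end, in the units of the state.
- ctrl.get_state(): the state, without advancing time (a new reading comes with each control period).
- imaging.get_image(name): name is "scene" or "top"; returns a dict with "frame" (480x640x3 uint8, red, green, blue), "intrinsics" (3x3 intrinsics, pixels), "pose" (4x4, takes a point from camera to world coordinates). Camera axes: x right, y down, z forward; pixel columns grow to the right and rows downward; lengths in m; the calibration is good to about 2 mm. A picture is of the moment at which its call begins. There is no depth.
- close_job(): hands the job in, once; it reports no verdict.
Trained networks look in the newest picture that a camera, given by its name, has taken for a name from the list of things; names that differ only in an ending like _2 or _b are one class to them, and where a whole thing is asked for, a point or a joint stands for the part that bears it (a point fixed in the world has none). Each returns a list of dicts, best first, with "conf" (0 to 1); they miss things now and then, are a little off and sometimes report something else, mostly with a low value. They report only what shows in the picture. A call takes as long as a camera call. They do not tell look-alikes from the thing itself.
- finder.trace(label, camera): "region" (480x640 bool, what is visible of it) and "point" ([row, column] as shares, 0 to 1, of the picture: columns of its width, rows of its height, amid what is visible of it).
- finder.spot_point(label, camera): "point" ([row, column] as shares, 0 to 1, of the picture: columns of its width, rows of its height: a listed point, or the origin of a listed thing).
The state is a dict: "time": time; "joint_positions": joint angles; "qd": joint speeds; "joint_torque": joint torques, N m; "position": TCP position; "tool_rot": TCP orientation; "ft_force": force on the tool from outside, world axes, zero at the start; "torque": the same for the moment, N m; "grip_width": opening from 0.0 (shut) to 1.0 (fully open).
Only numpy, scipy, OpenCV 4.12 (cv2) and the standard library are available. Lean on these libraries where they do the work, as an engineer would, in place of code of your own. Each camera call takes 0.05 s, during which the arm holds its last target. There are 200 camera calls.

TASK

Consolidate the part-filled trays: move every amber bottle from the two loose blue trays into free pockets of the fixed carrier, standing upright, one to a pocket, next to any bottles already there; then swing the carrier's retaining gate over them until its front bar rests in both catches. Put the two emptied blue trays away in one pile on the grey return stand, right side up and squared up with it and with each other, and leave everything else on the bench where it is.

Things in the scene. Friction and masses are not known exactly. Their poses are not given: they have to be found in the camera images.
- vial_1_c (a point): an amber reagent bottle with a white screw cap (all alike; some may be absent), 75 tall: body 36 diameter from its foot up to 52, then a cap 20 diameter from 52 to 75 (lift it by the cap). The point is the bottle's centre, 37.5 above its foot; z points to the cap
- vial_2_c (a point): an amber reagent bottle with a white screw cap (all alike; some may be absent), 75 tall: body 36 diameter from its foot up to 52, then a cap 20 diameter from 52 to 75 (lift it by the cap). The point is the bottle's centre, 37.5 above its foot; z points to the cap
- vial_3_c (a point): an amber reagent bottle with a white screw cap (all alike; some may be absent), 75 tall: body 36 diameter from its foot up to 52, then a cap 20 diameter from 52 to 75 (lift it by the cap). The point is the bottle's centre, 37.5 above its foot; z points to the cap
- vial_4_c (a point): an amber reagent bottle with a white screw cap (all alike; some may be absent), 75 tall: body 36 diameter from its foot up to 52, then a cap 20 diameter from 52 to 75 (lift it by the cap). The point is the bottle's centre, 37.5 above its foot; z points to the cap
- vial_5_c (a point): an amber reagent bottle with a white screw cap (all alike; some may be absent), 75 tall: body 36 diameter from its foot up to 52, then a cap 20 diameter from 52 to 75 (lift it by the cap). The point is the bottle's centre, 37.5 above its foot; z points to the cap
- vial_6_c (a point): an amber reagent bottle with a white screw cap (all alike; some may be absent), 75 tall: body 36 diameter from its foot up to 52, then a cap 20 diameter from 52 to 75 (lift it by the cap). The point is the bottle's centre, 37.5 above its foot; z points to the cap
- vial_7_c (a point): an amber reagent bottle with a white screw cap (all alike; some may be absent), 75 tall: body 36 diameter from its foot up to 52, then a cap 20 diameter from 52 to 75 (lift it by the cap). The point is the bottle's centre, 37.5 above its foot; z points to the cap
- tray_a_c (a point): loose blue tray, 97 (x) x 120 (y) x 34 mm tall, 0.16 kg, 2 x 2 pockets, flat bottom 4 thick. Point: its centre, 17 above the underside. A grip rib 10 thick runs along x through the centre, flush with the rim, 30 deep; 34 clear on each side at its middle. Bottles start near x = +-23.5, y = +-31 of the centre. A half turn about z is the same tray
- tray_b_c (a point): loose blue tray, 97 (x) x 120 (y) x 34 mm tall, 0.16 kg, 2 x 2 pockets, flat bottom 4 thick. Point: its centre, 17 above the underside. A grip rib 10 thick runs along x through the centre, flush with the rim, 30 deep; 34 clear on each side at its middle. Bottles start near x = +-23.5, y = +-31 of the centre. A half turn about z is the same tray
- carrier: the carrier, fixed: grey base 184 (x) x 212 (y) x 4 mm, 2 x 3 white pockets each 50 (x) x 52 (y) inside, 3 mm walls reaching 26 above the bench. Origin: underside, midway between the pockets; x points from the front catches to the back hinge. Two hinge posts at x = 66, y = +-100, 98 tall; two notched catch posts at x = -78, y = +-70, prongs 98 tall
- pocket_1 (a point): centre of the floor of a carrier pocket (carrier x = -26.5, y = -55), 4 above the bench; a bottle's foot stands here
- pocket_2 (a point): centre of the floor of a carrier pocket (carrier x = -26.5, y = 0), 4 above the bench; a bottle's foot stands here
- pocket_3 (a point): centre of the floor of a carrier pocket (carrier x = -26.5, y = 55), 4 above the bench; a bottle's foot stands here
- pocket_4 (a point): centre of the floor of a carrier pocket (carrier x = 26.5, y = -55), 4 above the bench; a bottle's foot stands here
- pocket_5 (a point): centre of the floor of a carrier pocket (carrier x = 26.5, y = 0), 4 above the bench; a bottle's foot stands here
- pocket_6 (a point): centre of the floor of a carrier pocket (carrier x = 26.5, y = 55), 4 above the bench; a bottle's foot stands here
- gate (a joint): angle of the carrier's steel retaining gate: 0 = closed, level over the bottles with its front bar down in the two catches; grows as it opens up and back, 1.57 = upright, stop at 2.5. Its stiff hinge keeps it wherever it is left; it takes about 2.5 N at the bar to move
- gate_hinge (a point): middle of the gate's hinge axis, which is level along the carrier's y axis: 66 behind the carrier's origin (carrier x) and 88 above the bench
- gate_bar (a point): middle of the gate's front bar (blue sleeve 50 mm long), a round bar 10 to 11 thick along the carrier's y axis, 144 from the hinge axis; closed, it lies at carrier x = -78, 88 above the bench. It may turn between fingers. Side arms at y = +-92; two 6 mm rods cross the gate 39.5 and 92.5 from the hinge
- stand_top (a point): the grey return stand with a black rubber top, fixed, 109 (x) x 132 (y) x 12 tall: centre of its flat top, 12 above the bench; a tray squares up with it with x along x (either way round)
- timer: bystander, to be left alone: white timer, 62 x 62 x 22; origin at the centre of its underside
- cup: bystander, to be left alone: red-lidded specimen cup, 53 x 52 x 59; origin at the centre of its underside
- tape: bystander, to be left alone: tan tape roll, 66 x 66 x 19; origin at the centre of its underside
- slides: bystander, to be left alone: blue slide box, 84 x 62 x 40; origin at the centre of its underside
There are look-alikes about, which are no part of the job. What is shaped like the part that bears vial_6_c but green is not meant.

How it is judged:
By the outcome, as a careful person would: the job done as asked, in the order asked, and still so for the second after the job is handed in, with the robot touching nothing.
Of vial_1, vial_2, vial_3, vial_4, vial_5, vial_6, vial_7 only 5 to 6 are there at a start; the rules pass over those that are not, and their reading is None.
At some moment in a run one of tray_a, tray_b may be knocked a few centimetres aside while the robot is not near it.
It also fails if it takes over 210 s, if anything falls off the work surface, if the arm or the gripper's body presses on something with over 40 N, if the wrist force passes 120 N, or if a joint passes its speed limit or range.

## Working session

There is one attempt and no reset: what is moved stays moved. The work goes in short steps, Python scripts to look and compute and a shell command to move; the robot and the scene stay as the last step left them, time stands still between calls to the robot, and variables do not carry over. Pictures are saved under pics/ and viewed, about 12 in all and at most 16, crops included, and the job is handed in when it is done.

```bash
ls; mkdir -p pics
cat > h.py <<'E'
import numpy as np, cv2
from scipy.spatial.transform import Rotation as R
from bench import ctrl, imaging, close_job, finder
def img(n): return imaging.get_image(n)
def save(a,name): cv2.imwrite('pics/'+name, cv2.cvtColor(a,cv2.COLOR_RGB2BGR))
def ray(im,u,v,z):
    K=np.array(im['intrinsics']);T=np.array(im['pose'])
    d=T[:3,:3]@np.linalg.inv(K)@[u,v,1]; o=T[:3,3]
    return o+d*(z-o[2])/d[2]
def proj(im,p):
    K=np.array(im['intrinsics']);T=np.array(im['pose'])
    c=K@(T[:3,:3].T@(np.array(p)-T[:3,3])); return c[:2]/c[2]
def st():
    s=ctrl.get_state(); r=R.from_rotvec(s['tool_rot']).as_matrix()
    print('t',round(s['time'],2),'p',np.round(s['position'],4),'x',np.round(r[:,0],3),'y',np.round(r[:,1],3),'z',np.round(r[:,2],3),'F',np.round(s['ft_force'],1),'g',round(s['grip_width'],3),'q',np.round(s['joint_positions'],2)); return s
E
python3 - <<'E'
from h import *
st()
a=img('scene');b=img('top')
for n,i in(('scene',a),('top',b)):
    save(i['frame'],n+'0.png'); print(n,np.round(i['pose'],3).tolist(),np.round(i['intrinsics'],1).tolist())
for l,z in(('vial_1_c',.045),('tray_a_c',.017),('carrier',0),('pocket_1',.004),('gate_bar',.15),('gate_hinge',.088),('stand_top',.012),('timer',0),('cup',0),('tape',0),('slides',0)):
    for c,i in(('top',b),('scene',a)):
        for d in finder.spot_point(l,c):
            v,u=d['point'];u*=640;v*=480
            print(l,c,round(d['conf'],2),int(u),int(v),np.round(ray(i,u,v,z)[:2],3))
E
```

```text
pics
t 0.0 p [ 0.1712 -0.6265  0.2435] x [ 0.965  0.264 -0.   ] y [ 0.264 -0.965 -0.002] z [-0.001  0.002 -1.   ] F [-0.4 -0.3  0.3] g 1.002 q [ 1.32  0.32 -0.07  1.45  0.02  1.37 -0.06]
scene [[-0.512, -0.526, 0.679, -0.166], [-0.859, 0.326, -0.395, 0.384], [-0.013, -0.786, -0.619, 0.737], [0.0, 0.0, 0.0, 1.0]] [[462.6, 0.0, 316.4], [0.0, 462.6, 245.8], [0.0, 0.0, 1.0]]
top [[0.024, -0.993, 0.113, 0.426], [-0.999, -0.02, 0.032, -0.03], [-0.029, -0.114, -0.993, 1.176], [0.0, 0.0, 0.0, 1.0]] [[445.8, 0.0, 319.2], [0.0, 445.8, 238.5], [0.0, 0.0, 1.0]]
vial_1_c top 0.71 402 264 [ 0.494 -0.206]
vial_1_c top 0.57 398 242 [ 0.55  -0.196]
vial_1_c top 0.33 387 182 [ 0.703 -0.167]
vial_1_c top 0.23 382 249 [ 0.531 -0.154]
vial_1_c scene 0.93 390 248 [ 0.493 -0.204]
tray_a_c top 0.75 197 263 [0.485 0.326]
tray_a_c scene 0.9 176 350 [0.483 0.328]
carrier top 0.94 376 259 [ 0.508 -0.145]
carrier top 0.55 279 201 [0.657 0.117]
carrier scene 0.94 365 263 [ 0.52  -0.153]
carrier scene 0.71 418 224 [ 0.576 -0.371]
pocket_1 top 0.94 357 247 [ 0.539 -0.094]
pocket_1 top 0.92 381 267 [ 0.487 -0.158]
p
[... 647 characters left out ...]
op 0.85 384 229 [ 0.576 -0.154]
gate_hinge top 0.38 398 245 [ 0.537 -0.188]
stand_top top 0.84 267 272 [0.465 0.14 ]
stand_top scene 0.67 262 315 [0.484 0.142]
stand_top scene 0.38 389 248 [ 0.526 -0.231]
timer top 0.9 304 314 [0.361 0.04 ]
timer top 0.57 227 310 [0.364 0.243]
timer scene 0.91 333 334 [0.37  0.034]
timer scene 0.5 341 267 [ 0.54  -0.095]
cup top 0.83 225 182 [0.707 0.266]
cup scene 0.74 173 280 [0.708 0.269]
cup scene 0.35 345 268 [ 0.531 -0.102]
tape top 0.69 225 310 [0.364 0.248]
tape scene 0.86 239 380 [0.368 0.246]
tape scene 0.67 193 342 [0.502 0.291]
slides top 0.41 221 181 [0.712 0.276]
slides scene 0.7 416 223 [ 0.583 -0.369]
slides scene 0.68 363 265 [ 0.516 -0.145]
```

View pics/top0.png

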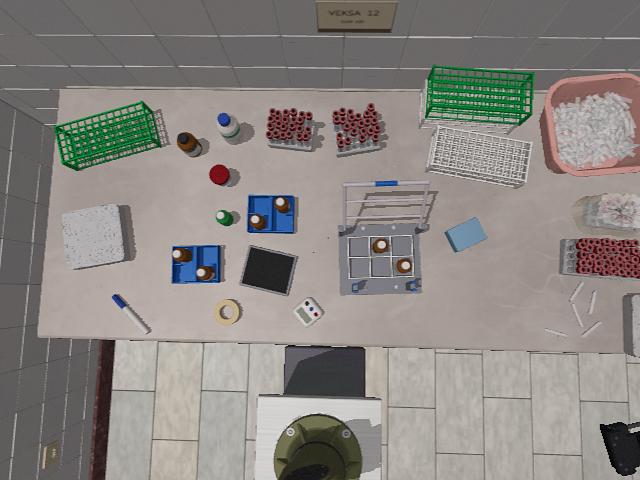

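View pics/scene0.png

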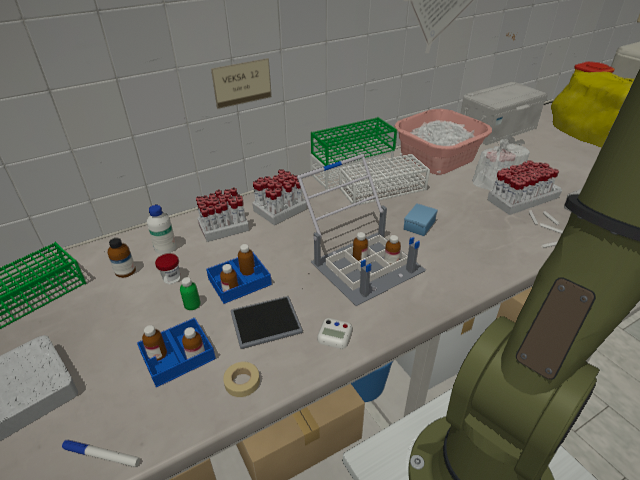

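Top view: trays at about (271,214) and (196,264), each with 2 amber bottles. The carrier at (380,258) already holds bottles at (380,245) and (404,266). The stand is at (268,270), and the green look-alike bottle at (224,218) is not meant. Next I'll measure precisely.

```bash
cat > meas.py <<'E'
from h import *
import sys
def meas(tag=None,pr=True):
    b=img('top'); f=b['frame']; hsv=cv2.cvtColor(f,cv2.COLOR_RGB2HSV)
    out=[]
    def blobs(m,lo,hi):
        n,l,s,c=cv2.connectedComponentsWithStats(m.astype(np.uint8))
        return [(l==i) for i in range(1,n) if lo<s[i,4]<hi]
    # trays: saturated blue in work area
    m=(hsv[...,0]>102)&(hsv[...,0]<122)&(hsv[...,1]>150)&(hsv[...,2]>40)
    m[:, :150]=0; m[:,340:]=0; m[:160]=0; m[300:]=0
    m=cv2.morphologyEx(m.astype(np.uint8),cv2.MORPH_CLOSE,np.ones((3,3)))
    for r in blobs(m,300,5000):
        v,u=np.nonzero(r); P=np.array([ray(b,x,y,.034)[:2] for x,y in zip(u,v)],np.float32)*1000
        q=cv2.minAreaRect(P); print('tray',np.round(q[0]),np.round(q[1]),round(q[2],1),r.sum())
    # stand: dark
    m=(f.max(2)<60); m[:,:230]=0;m[:,310:]=0;m[:235]=0;m[305:]=0
    for r in blobs(m,500,5000):
        v,u=np.nonzero(r); P=np.array([ray(b,x,y,.012)[:2] for x,y in zip(u,v)],np.float32)*1000
        q=cv2.minAreaRect(P); print('stand',np.round(q[0]),np.round(q[1]),round(q[2],1),r.sum())
    # caps: white, low sat
    m=(hsv[...,1]<50)&(hsv[...,2]>205); m[:,:150]=0;m[:,420:]=0;m[:170]=0;m[300:]=0
    for r in blobs(m,15,300):
        v,u=np.nonzero(r); print('cap?',round(u.mean(),1),round(v.mean(),1),r.sum(),np.round(ray(b,u.mean(),v.mean(),.076)[:2],3))
    return b
if __name__=='__main__':
    b=meas()
    c=b['frame'][165:305,160:440]; save(cv2.resize(c,None,fx=2.85,fy=2.85,interpolation=cv2.INTER_CUBIC),sys.argv[1])
E
python3 meas.py top1.png
```

```text
tray [619. 136.] [100. 119.] 0.1 1305
tray [484. 325.] [ 96. 123.] 2.8 1279
stand [473. 140.] [118.  97.] 78.1 1644
cap? 377.5 277.0 16 [ 0.459 -0.14 ]
```

View pics/top1.png

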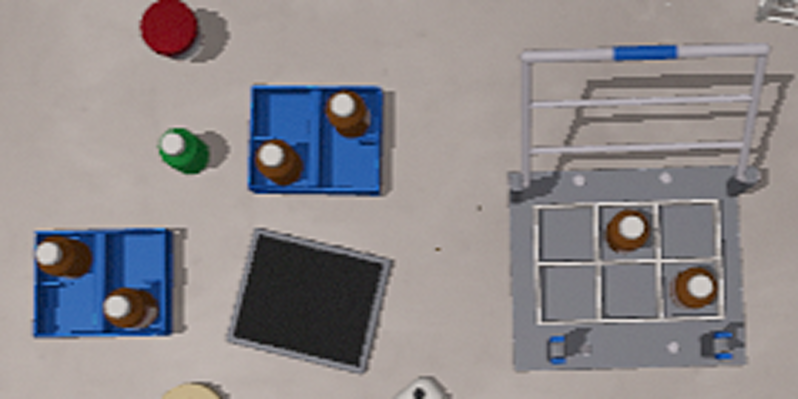

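```bash
cat > m2.py <<'E'
from h import *
from scipy.optimize import linear_sum_assignment, least_squares
b=img('top'); f=b['frame']; hsv=cv2.cvtColor(f,cv2.COLOR_RGB2HSV)
for cu,cv_ in((347,106),(271,156),(50,254),(121,307),(630,230),(700,288)):
    u0,v0=160+cu/2.85,165+cv_/2.85
    w=np.s_[int(v0)-6:int(v0)+7,int(u0)-6:int(u0)+7]
    m=(hsv[w][...,1]<70)&(hsv[w][...,2]>150)
    n,l,s,c=cv2.connectedComponentsWithStats(m.astype(np.uint8)); i=1+np.argmin([np.hypot(*(c[k]-6)) if s[k,4]>8 else 99 for k in range(1,n)])
    u,v=c[i]+[int(u0)-6,int(v0)-6]
    print('cap',round(u,1),round(v,1),s[i,4],np.round(ray(b,u,v,.079)[:2],4))
a=img('scene')
M=np.array([[-26.5,-55],[-26.5,0],[-26.5,55],[26.5,-55],[26.5,0],[26.5,55]])/1000
for n,i in(('top',b),('scene',a)):
    D=[d for d in finder.spot_point('pocket_1',n) if d['conf']>.5]
    P=np.array([ray(i,d['point'][1]*640,d['point'][0]*480,.004)[:2] for d in D])
    def T(p,X): c,s=np.cos(p[2]),np.sin(p[2]); return X@np.array([[c,s],[-s,c]])+p[:2]
    p=np.array([.52,-.15,0.])
    for _ in range(5):
        C=np.linalg.norm(P[:,None]-T(p,M)[None],axis=2); r,k=linear_sum_assignment(C)
        p=least_squares(lambda q:(P[r]-T(q,M[k])).ravel(),p,loss='soft_l1',f_scale=.004).x
    print('carrier',n,np.round(p,4),'res',np.round(1000*np.linalg.norm(P[r]-T(p,M[k]),axis=1)))
    hs=[d['point'] for d in finder.spot_point('gate_bar',n)]; print(n,'bar',[(round(x[1]*640,1),round(x[0]*480,1)) for x in hs])
# base mask
g=f.astype(int); m=(g.max(2)-g.min(2)<14)&(g.max(2)<150)&(g.max(2)>90); m[:,:335]=0;m[:,425:]=0;m[:222]=0;m[300:]=0
m=cv2.morphologyEx(m.astype(np.uint8),cv2.MORPH_CLOSE,np.ones((5,5)))
n,l,s,c=cv2.connectedComponentsWithStats(m); k=1+np.argmax(s[1:,4]); v,u=np.nonzero(l==k)
q=cv2.minAreaRect(np.array([ray(b,x,y,.004)[:2] for x,y in zip(u,v)],np.float32)*1000); print('base',q,s[k,4])
E
python3 m2.py
```

```text
cap 279.4 201.2 47 [0.6432 0.1072]
cap 254.5 218.9 46 [0.597  0.1681]
cap 174.8 253.6 60 [0.5059 0.3643]
cap 200.2 272.0 47 [0.4615 0.298 ]
cap 381.3 244.1 49 [ 0.5403 -0.1482]
cap 405.2 265.0 48 [ 0.49  -0.207]
carrier top [ 0.5177 -0.1534  0.1418] res [4. 7. 2. 3. 1. 2.]
top bar [(384.5, 185.5), (360.6, 267.2), (194.6, 262.3)]
carrier scene [ 0.5136 -0.1513  0.0971] res [ 3.  5.  2.  4. 12.  2.]
scene bar [(335.6, 168.7)]
base ((511.98577880859375, -156.561767578125), (189.69309997558594, 226.8795623779297), 1.1108890771865845) 5354
```

```bash
cat > m3.py <<'E'
from h import *
from scipy.optimize import minimize
from scipy.ndimage import map_coordinates
b=img('top'); a=img('scene'); 
def white(i):
    g=i['frame'].astype(float); return cv2.GaussianBlur(np.clip(g.min(2)-120,0,110),(0,0),.6)
def W2(p,X): c,s=np.cos(p[2]),np.sin(p[2]); X=np.array(X); return np.c_[X[:,:2]@np.array([[c,s],[-s,c]])+p[:2],X[:,2]]
L=[]
for x in(-53,0,53): L+=[[x/1e3,y/1e3,.026] for y in np.linspace(-82,82,80)]
for y in(-82.5,-27.5,27.5,82.5): L+=[[x/1e3,y/1e3,.026] for x in np.linspace(-53,53,52)]
Ws=[(b,white(b)),(a,white(a))]
def cost(p,k):
    c=0
    for i,w in [Ws[j] for j in k]:
        q=np.array([proj(i,P) for P in W2(p,L)]); c-=map_coordinates(w,[q[:,1],q[:,0]],order=1).mean()
    return c
for k in((0,),(1,),(0,1)):
    best=min((minimize(cost,[.515+dx,-.153+dy,t],args=(k,),method='Nelder-Mead',options=dict(initial_simplex=np.array([[.515+dx,-.153+dy,t],[.52+dx,-.153+dy,t],[.515+dx,-.148+dy,t],[.515+dx,-.153+dy,t+.04]]))) for t in(0.02,.08,.14) for dx in(-.004,.004) for dy in (-.004,.004)),key=lambda r:r.fun)
    print(k,np.round(best.x,4),best.fun)
p=best.x
# gate: blue sleeve in each image
rays=[]
for n,i,c in(('top',b,(386,183)),('scene',a,(333,166))):
    h=cv2.cvtColor(i['frame'],cv2.COLOR_RGB2HSV); w=np.s_[c[1]-12:c[1]+13,c[0]-20:c[0]+21]
    m=(h[w][...,0]>98)&(h[w][...,0]<125)&(h[w][...,1]>120); v,u=np.nonzero(m); u=u.mean()+c[0]-20;v=v.mean()+c[1]-12
    print(n,'sleeve',u,v,m.sum()); o=np.array(i['pose'])[:3,3]; rays.append((o,ray(i,u,v,.1)-o))
A=sum(np.eye(3)-np.outer(d,d)/(d@d) for o,d in rays); B=sum((np.eye(3)-np.outer(d,d)/(d@d))@o for o,d in rays)
X=np.linalg.solve(A,B); print('bar world',np.round(X,4))
c,s=np.cos(p[2]),np.sin(p[2]); xc=(X[:2]-p[:2])@[c,s]; print('carrier x',xc,'y',(X[:2]-p[:2])@[-s,c],'ang',np.arctan2(X[2]-.088,66e-3-xc))
print('pockets',{k:np.round(W2(p,[[x/1e3,y/1e3,0]])[0,:2],4).tolist() for k,(x,y) in enumerate([(-26.5,-55),(-26.5,0),(-26.5,55),(26.5,-55),(26.5,0),(26.5,55)],1)})
v=b['frame'][220:300,330:430]; v=cv2.resize(v,None,fx=6,fy=6,interpolation=cv2.INTER_CUBIC)
for P in W2(p,L): q=(proj(b,P)-[330,220]+.5)*6-.5; cv2.circle(v,tuple(int(z) for z in q),1,(255,0,0),-1)
for x,y in((-92,-106),(-92,106),(92,106),(92,-106)):
    q=(proj(b,W2(p,[[x/1e3,y/1e3,.004]])[0])-[330,220]+.5)*6-.5; cv2.circle(v,tuple(int(z) for z in q),4,(0,255,0),-1)
save(v,'carr.png')
E
python3 m3.py
```

```text
(0,) [ 0.514  -0.1509  0.0536] -38.67453156564924
(1,) [ 0.5134 -0.1505  0.0518] -17.409653850972795
(0, 1) [ 0.5139 -0.1508  0.0539] -55.8575528944794
top sleeve 385.8867924528302 183.02830188679246 106
scene sleeve 332.3150684931507 165.27397260273972 73
bar world [ 0.6622 -0.1442  0.2071]
carrier x 0.1484188750228127 y -0.001389438621556302 ang 2.176304340148233
pockets {1: [0.4904, -0.2072], 2: [0.4875, -0.1523], 3: [0.4845, -0.0973], 4: [0.5434, -0.2043], 5: [0.5404, -0.1494], 6: [0.5374, -0.0945]}
```

View pics/carr.png

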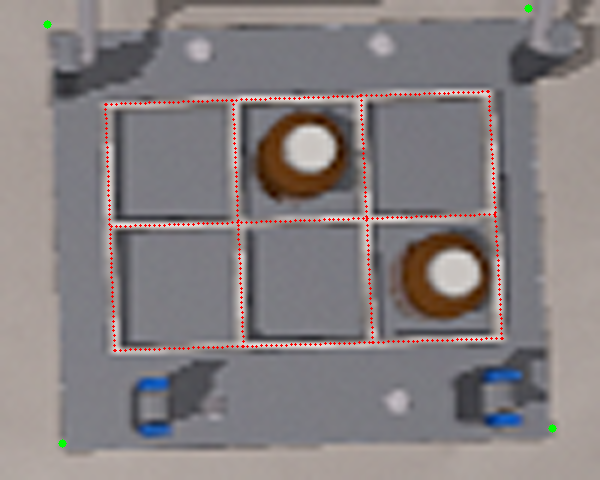

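```bash
cat > go.py <<'E'
# usage: go.py x y z yawdeg : prints tool-axis shift left (cm) and turn about tool z (deg)
from h import *
import sys
s=st(); x,y,z,yaw=map(float,sys.argv[1:5]); r=R.from_rotvec(s['tool_rot']).as_matrix()
a=np.radians(yaw); T=np.array([[np.cos(a),np.sin(a),0],[np.sin(a),-np.cos(a),0],[0,0,-1]]).T
d=np.array([x,y,z])-s['position']
print('in present axes cm',np.round(100*r.T@d,2),'in goal axes cm',np.round(100*T.T@d,2),'turn deg',np.round(np.degrees(R.from_matrix(r.T@T).as_rotvec()),2))
E
python3 -m jog '[[[0,0,-3,0,0,6.1,4],[0,0,-3,0,0,6.1,4],[2.5,-3.5,0,0,0,0,4],[2.5,-3.5,0,0,0,0,4],[2.5,-3.5,0,0,0,0,4],[2.5,-3.5,0,0,0,0,4],[2.5,-3.5,0,0,0,0,4],[2.5,-3.5,0,0,0,0,4],[2.5,-3.5,0,0,0,0,4],[2.5,-3.5,0,0,0,0,4],[2.5,-3.5,0,0,0,0,4],[2.5,-3.5,0,0,0,0,4]]]' 10
python3 -m jog '[[[2.5,-3.5,0,0,0,0,4],[2.5,-3.5,0,0,0,0,4],[2.5,-3.5,0,0,0,0,4],[2.5,-3.5,0,0,0,0,4],[2.5,-3.5,0,0,0,0,4],[2.5,-3.5,0,0,0,0,4],[2.5,-3.5,0,0,0,0,4],[2.5,-3.5,0,0,0,0,4],[2.5,-3.5,0,0,0,0,4],[2.5,-3.5,0,0,0,0,4]]]'
python3 go.py .6432 .1072 .15 3.1
```

```text
time: 2.85
position: [0.4028, -0.2625, 0.3049]
tool_rot: [3.139, 0.084, 0.001]
ft_force: [1.1, -0.4, 0.5]
grip_width: 0.462
time: 3.85
position: [0.6338, 0.1, 0.3046]
tool_rot: [3.14, 0.083, 0.001]
ft_force: [-0.2, 0.0, 0.4]
grip_width: 0.461
t 3.85 p [0.6338 0.1    0.3046] x [0.999 0.053 0.   ] y [ 0.053 -0.999  0.   ] z [ 0. -0. -1.] F [-0.2  0.   0.4] g 0.461 q [ 0.35  0.36 -0.73  1.36  0.24  1.51 -1.88]
in present axes cm [ 0.97 -0.68 15.46] in goal axes cm [ 0.97 -0.67 15.46] turn deg [ 0.02 -0.02 -0.07]
```

```bash
python3 -m jog '[[[0.97,-0.68,3.5,0,0,0,4],[0,0,4,0,0,0,4],[0,0,4,0,0,0,4],[0,0,4,0,0,0,4],[0,0,3,0,0,0,4],[0,0,2,0,0,0,4],[0,0,1,0,0,0,4],[0,0,0.8,0,0,0,4],[0,0,0,0,0,0,4]]]'
python3 m2.py | head -3
python3 go.py .6432 .1072 .081 3.1
python3 - <<'E'
from h import *
a=img('scene');b=img('top')
c=np.vstack([cv2.resize(a['frame'][200:320,160:340],(600,400)),]);d=cv2.resize(b['frame'][180:240,235:310],(500,400))
save(np.hstack([cv2.resize(c,(400,267)),cv2.resize(d,(334,267))]),'g1.png')
E
```

```text
time: 4.75
position: [0.6422, 0.1062, 0.0812]
tool_rot: [3.14, 0.085, -0.001]
ft_force: [0.7, -1.3, -0.7]
grip_width: 0.46
t 4.8 p [0.6427 0.1063 0.0821] x [0.999 0.054 0.001] y [ 0.054 -0.999 -0.   ] z [ 0.001  0.    -1.   ] F [-0.5 -0.5 -0.1] g 0.458 q [ 0.31  0.53 -0.67  1.61  0.36  1.13 -1.97]
in present axes cm [ 0.06 -0.09  0.11] in goal axes cm [ 0.06 -0.09  0.11] turn deg [-0.   -0.05 -0.01]Traceback (most recent call last):
  File "m2.py", line 8, in <module>
    n,l,s,c=cv2.connectedComponentsWithStats(m.astype(np.uint8)); i=1+np.argmin([np.hypot(*(c[k]-6)) if s[k,4]>8 else 99 for k in range(1,n)])
                                                                      ~~~~~~~~~^^^^^^^^^^^^^^^^^^^^^^^^^^^^^^^^^^^^^^^^^^^^^^^^^^^^^^^^^^^^^^^
    return _wrapfunc(a, 'argmin', axis=axis, out=out, **kwds)
    return _wrapit(obj, method, *args, **kwds)
    result = getattr(arr, method)(*args, **kwds)
ValueError: attempt to get argmin of an empty sequence
```

View pics/g1.png

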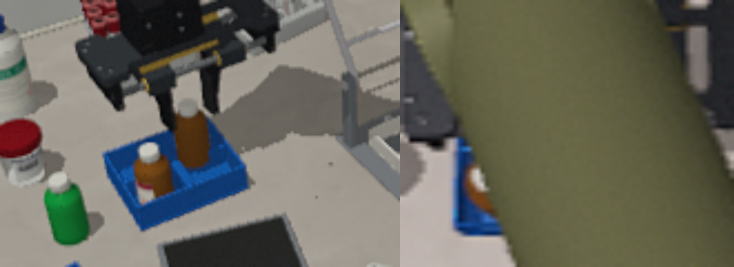

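```bash
python3 -m jog '[[[0,-0.06,0,0,0,0,1.5],[0,0,0,0,0,0,1.5],[0,0,0,0,0,0,1.5],[0,0,0,0,0,0,1.5],[0,0,0,0,0,0,1.5],[0,0,-1,0,0,0,1.5],[0,0,-2.5,0,0,0,1.5],[0,0,-3,0,0,0,1.5],[0,0,-3,0,0,0,1.5],[0,0,-3,0,0,0,1.5],[0,0,-3,0,0,0,1.5],[0,0,-2,0,0,0,1.5]]]' 20
python3 go.py .5434 -.2043 .255 3.1
```

```text
time: 6.1
position: [0.6427, 0.1072, 0.2598]
tool_rot: [-3.14, -0.085, -0.005]
ft_force: [0.2, -0.1, -1.1]
grip_width: 0.225
t 6.1 p [0.6427 0.1072 0.2598] x [0.999 0.054 0.003] y [ 0.054 -0.999 -0.   ] z [ 0.003  0.    -1.   ] F [ 0.2 -0.1 -1.1] g 0.225 q [ 0.33  0.4  -0.72  1.41  0.26  1.43 -1.9 ]
in present axes cm [-11.6   30.57   0.44] in goal axes cm [-11.6   30.56   0.48] turn deg [-0.01 -0.17 -0.  ]
```

```bash
python3 -m jog '[[[-2.9,1.5,0,0,0,0,1.5],[-2.9,3,0,0,0,0,1.5],[-2.9,3,0,0,0,0,1.5],[-2.9,3.06,0,0,0,0,1.5],[0,4,0,0,0,0,1.5],[0,4,0,0,0,0,1.5],[0,4,0,0,0,0,1.5],[0,4,0,0,0,0,1.5],[0,3,0,0,0,0,1.5],[0,1,0,0,0,0,1.5],[0,0,0,0,0,0,1.5]]]'
python3 go.py .5434 -.2043 .082 3.1
```

```text
time: 7.2
position: [0.5425, -0.2058, 0.2566]
tool_rot: [-3.14, -0.08, 0.0]
ft_force: [0.2, 1.3, -0.5]
grip_width: 0.224
t 7.2 p [ 0.5425 -0.2058  0.2566] x [ 0.999  0.051 -0.   ] y [ 0.051 -0.999 -0.   ] z [-0.  0. -1.] F [ 0.2  1.3 -0.5] g 0.224 q [ 0.81  0.21 -0.57  1.6   0.11  1.37 -1.29]
in present axes cm [ 0.1  -0.14 17.46] in goal axes cm [ 0.09 -0.15 17.46] turn deg [-0.02  0.01 -0.16]
```

```bash
python3 -m jog '[[[0.1,-0.15,3,0,0,0,1.5],[0,0,4,0,0,0,1.5],[0,0,4,0,0,0,1.5],[0,0,3,0,0,0,1.5],[0,0,2,0,0,0,1.5],[0,0,1,0,0,0,1.5],[0,0,0.4,0,0,0,1.5],[0,0,0,0,0,0,1.5]]]'
python3 go.py .5434 -.2043 .082 3.1
```

```text
time: 8.0
position: [0.5443, -0.2021, 0.0832]
tool_rot: [-3.14, -0.087, -0.001]
ft_force: [0.1, 0.4, -0.5]
grip_width: 0.223
t 8.0 p [ 0.5443 -0.2021  0.0832] x [0.998 0.055 0.001] y [ 0.055 -0.998 -0.   ] z [ 0.001  0.    -1.   ] F [ 0.1  0.4 -0.5] g 0.223 q [ 0.77  0.36 -0.55  1.79  0.21  1.05 -1.37]
in present axes cm [-0.11  0.22  0.12] in goal axes cm [-0.11  0.22  0.12] turn deg [-0.   -0.05  0.06]
```

```bash
python3 -m jog '[[[-0.1,0.2,0.15,0,0,0,1.5],[0,0,0,0,0,0,1.5],[0,0,0,0,0,0,3.8],[0,0,0,0,0,0,3.8],[0,0,0,0,0,0,3.8],[0,0,-2,0,0,0,3.8],[0,0,-4,0,0,0,3.8],[0,0,-4,0,0,0,3.8],[0,0,-4,0,0,0,3.8],[0,0,-3,0,0,0,3.8],[0,-4,0,0,0,0,3.8],[0,-4,0,0,0,0,3.8]]]'
python3 go.py .597 .1681 .2 3.1
```

```text
time: 9.2
position: [0.5391, -0.1255, 0.2525]
tool_rot: [3.14, 0.079, 0.004]
ft_force: [0.9, 0.5, -0.2]
grip_width: 0.437
t 9.2 p [ 0.5391 -0.1255  0.2525] x [0.999 0.05  0.003] y [ 0.05  -0.999  0.001] z [ 0.003 -0.001 -1.   ] F [ 0.9  0.5 -0.2] g 0.437 q [ 0.75  0.15 -0.62  1.67  0.09  1.35 -1.41]
in present axes cm [  7.25 -29.04   5.24] in goal axes cm [  7.37 -29.01   5.25] turn deg [ 0.05 -0.15 -0.21]
```

```bash
cat > caps.py <<'E'
from meas import *
b=meas(); f=b['frame']; hsv=cv2.cvtColor(f,cv2.COLOR_RGB2HSV)
m=(hsv[...,1]<70)&(hsv[...,2]>150)
for d in finder.spot_point('vial_1_c','top'):
    v,u=d['point'][0]*480,d['point'][1]*640
    p=ray(b,u,v,.0415); q=proj(b,[p[0],p[1],.079]); w=np.zeros((480,640),np.uint8); cv2.circle(w,(int(q[0]+.5),int(q[1]+.5)),7,1,-1)
    n,l,s,c=cv2.connectedComponentsWithStats((m&(w>0)).astype(np.uint8))
    for k in range(1,n):
        if 25<s[k,4]<80: print('cap',round(d['conf'],2),s[k,4],np.round(c[k]),np.round(ray(b,*c[k],.079)[:2],4))
E
python3 caps.py
```

```text
tray [619. 136.] [100. 119.] 0.1 1505
tray [484. 325.] [ 96. 123.] 2.8 1276
stand [473. 140.] [117.  97.] 78.1 1636
cap? 219.6 214.8 32 [0.606 0.257]
cap? 254.6 218.8 33 [0.598 0.169]
cap? 175.7 253.4 31 [0.506 0.363]
cap? 357.5 257.0 20 [ 0.507 -0.09 ]
cap? 200.3 272.0 34 [0.462 0.299]
cap? 210.0 283.0 19 [0.435 0.273]
```

```bash
python3 -m jog '[[[0.9,-3.6,0,0,0,0,3.8],[0.9,-3.6,0,0,0,0,3.8],[0.9,-3.6,0,0,0,0,3.8],[0.9,-3.6,0,0,0,0,3.8],[0.9,-3.6,0,0,0,0,3.8],[0.9,-3.6,0,0,0,0,3.8],[0.9,-3.6,0,0,0,0,3.8],[0.9,-3.6,0,0,0,0,3.8],[0,0,3,0,0,0,3.8],[0,0,3,0,0,0,3.8],[0,0,2.5,0,0,0,3.8],[0,0,0.5,0,0,0,3.8]]]'
python3 go.py .5973 .1685 .081 3.1
```

```text
time: 10.5
position: [0.5931, 0.1651, 0.1576]
tool_rot: [3.139, 0.085, -0.009]
ft_force: [-0.5, -1.3, 0.4]
grip_width: 0.434
t 10.5 p [0.5931 0.1651 0.1576] x [ 0.999  0.054 -0.006] y [ 0.054 -0.999  0.001] z [-0.006 -0.002 -1.   ] F [-0.5 -1.3  0.4] g 0.434 q [ 0.29  0.41 -0.76  1.62  0.29  1.23 -2.04]
in present axes cm [ 0.48 -0.32  7.65] in goal axes cm [ 0.43 -0.32  7.66] turn deg [ 0.07  0.33 -0.01]
```

```bash
python3 -m jog '[[[0.4,-0.3,3,0,0,0,3.8],[0,0,3,0,0,0,3.8],[0,0,1,0,0,0,3.8],[0,0,0.5,0,0,0,3.8],[0,0,0,0,0,0,3.8]]]'
python3 go.py .5973 .1685 .081 3.1
```

```text
time: 11.0
position: [0.5993, 0.1695, 0.0868]
tool_rot: [-3.14, -0.084, -0.001]
ft_force: [-0.1, -0.7, 0.0]
grip_width: 0.436
t 11.0 p [0.5993 0.1695 0.0868] x [0.999 0.054 0.001] y [ 0.054 -0.999 -0.   ] z [ 0.001  0.    -1.   ] F [-0.1 -0.7  0. ] g 0.436 q [ 0.26  0.49 -0.73  1.68  0.35  1.11 -2.09]
in present axes cm [-0.21  0.09  0.58] in goal axes cm [-0.21  0.09  0.58] turn deg [-0.01 -0.05 -0.03]
```

```bash
python3 -m jog '[[[-0.2,0.1,0.55,0,0,0,3.8],[0,0,0,0,0,0,1.5],[0,0,0,0,0,0,1.5],[0,0,0,0,0,0,1.5],[0,0,0,0,0,0,1.5],[0,0,-1,0,0,0,1.5],[0,0,-2.5,0,0,0,1.5],[0,0,-3,0,0,0,1.5],[0,0,-3,0,0,0,1.5],[0,0,-3,0,0,0,1.5],[0,0,-3,0,0,0,1.5],[0,0,-2,0,0,0,1.5]]]'
python3 go.py .5374 -.0945 .255 3.1
```

```text
time: 12.2
position: [0.5973, 0.1689, 0.2588]
tool_rot: [-3.14, -0.085, -0.005]
ft_force: [0.9, -0.3, -0.7]
grip_width: 0.225
t 12.2 p [0.5973 0.1689 0.2588] x [0.999 0.054 0.003] y [ 0.054 -0.999 -0.   ] z [ 0.003  0.001 -1.   ] F [ 0.9 -0.3 -0.7] g 0.225 q [ 0.3   0.34 -0.78  1.49  0.24  1.41 -2.01]
in present axes cm [-7.41 25.98  0.35] in goal axes cm [-7.41 25.98  0.38] turn deg [-0.03 -0.18  0.  ]
```

```bash
python3 -m jog '[[[-2,1.5,0,0,0,0,1.5],[-2,3,0,0,0,0,1.5],[-2,3,0,0,0,0,1.5],[-1.4,3,0,0,0,0,1.5],[0,3.5,0,0,0,0,1.5],[0,3.5,0,0,0,0,1.5],[0,3.5,0,0,0,0,1.5],[0,3,0,0,0,0,1.5],[0,1.5,0,0,0,0,1.5],[0,0.5,0,0,0,0,1.5],[0,0,0,0,0,0,1.5],[0,0,0,0,0,0,1.5]]]'
python3 go.py .5374 -.0945 .082 3.1
```

```text
time: 13.4
position: [0.5371, -0.093, 0.2557]
tool_rot: [-3.139, -0.089, -0.0]
ft_force: [0.3, -0.4, -0.6]
grip_width: 0.225
t 13.4 p [ 0.5371 -0.093   0.2557] x [0.998 0.057 0.   ] y [ 0.057 -0.998 -0.001] z [ 0.     0.001 -1.   ] F [ 0.3 -0.4 -0.6] g 0.225 q [ 0.72  0.14 -0.64  1.68  0.08  1.36 -1.46]
in present axes cm [ 0.02  0.17 17.37] in goal axes cm [ 0.02  0.16 17.37] turn deg [-0.05 -0.01  0.15]
```

```bash
python3 -m jog '[[[0,0.15,3,0,0,0,1.5],[0,0,4,0,0,0,1.5],[0,0,4,0,0,0,1.5],[0,0,3,0,0,0,1.5],[0,0,2,0,0,0,1.5],[0,0,1,0,0,0,1.5],[0,0,0.35,0,0,0,1.5],[0,0,0,0,0,0,1.5],[0,0,0,0,0,0,1.5]]]'
python3 go.py .5374 -.0945 .082 3.1
```

```text
time: 14.3
position: [0.538, -0.0966, 0.0834]
tool_rot: [3.14, 0.085, 0.003]
ft_force: [0.2, -0.5, 0.5]
grip_width: 0.225
t 14.3 p [ 0.538  -0.0966  0.0834] x [0.999 0.054 0.002] y [ 0.054 -0.999  0.001] z [ 0.002 -0.001 -1.   ] F [ 0.2 -0.5  0.5] g 0.225 q [ 0.67  0.3  -0.62  1.87  0.2   1.03 -1.55]
in present axes cm [-0.05 -0.21  0.14] in goal axes cm [-0.05 -0.21  0.14] turn deg [ 0.04 -0.12  0.02]
```

```bash
python3 -m jog '[[[0,-0.1,0.12,0,0,0,1.5],[0,0,0,0,0,0,1.5],[0,0,0,0,0,0,3.8],[0,0,0,0,0,0,3.8],[0,0,0,0,0,0,3.8],[0,0,-2,0,0,0,3.8],[0,0,-4,0,0,0,3.8],[0,0,-4,0,0,0,3.8],[0,0,-4,0,0,0,3.8],[0,0,-3,0,0,0,3.8],[0,-4,0,0,0,0,3.8],[0,-4,0,0,0,0,3.8]]]'
python3 caps.py
python3 go.py .506 .3635 .081 3.1
```

```text
time: 15.5
position: [0.5333, -0.0162, 0.2522]
tool_rot: [3.14, 0.079, 0.004]
ft_force: [-0.3, 0.9, 0.1]
grip_width: 0.439
tray [619. 143.] [ 98. 107.] 1.0 1347
tray [484. 325.] [ 96. 123.] 2.8 1276
stand [473. 140.] [117.  97.] 78.1 1636
cap? 219.6 214.8 32 [0.606 0.257]
cap? 175.7 253.4 31 [0.506 0.363]
cap? 200.3 272.0 34 [0.462 0.299]
cap? 377.5 277.0 16 [ 0.459 -0.14 ]
t 15.6 p [ 0.5324 -0.0086  0.2518] x [0.998 0.063 0.002] y [ 0.063 -0.998 -0.002] z [ 0.001  0.002 -1.   ] F [-0.2  0.7  0.6] g 0.437 q [ 0.64  0.11 -0.71  1.71  0.07  1.34 -1.6 ]
in present axes cm [ -0.3  -37.26  17.17] in goal axes cm [ -0.62 -37.3   17.08] turn deg [-0.14 -0.09  0.54]
```

```bash
python3 -m jog '[[[-0.06,-3.9,0,0,0,0,3.8],[-0.06,-3.9,0,0,0,0,3.8],[-0.06,-3.9,0,0,0,0,3.8],[-0.06,-3.9,0,0,0,0,3.8],[-0.06,-3.9,0,0,0,0,3.8],[-0.06,-3.9,0,0,0,0,3.8],[-0.06,-3.9,0,0,0,0,3.8],[-0.06,-3.9,0,0,0,0,3.8],[-0.06,-3.9,0,0,0,0,3.8],[-0.06,-2.2,0,0,0,0,3.8],[0,0,3.5,0,0,0,3.8],[0,0,3.5,0,0,0,3.8]]]'
python3 -m jog '[[[0,0,3.5,0,0,0,3.8],[0,0,2,0,0,0,3.8],[0,0,0,0,0,0,3.8]]]'
python3 go.py .506 .3632 .081 3.1
```

```text
time: 16.8
position: [0.5067, 0.3579, 0.1807]
tool_rot: [-3.139, -0.088, -0.003]
ft_force: [1.2, -0.6, -0.6]
grip_width: 0.436
time: 17.1
position: [0.5051, 0.3542, 0.1222]
tool_rot: [3.137, 0.084, -0.009]
ft_force: [-0.2, -1.1, -0.0]
grip_width: 0.44
t 17.1 p [0.5051 0.3542 0.1222] x [ 0.999  0.054 -0.006] y [ 0.054 -0.999  0.003] z [-0.006 -0.004 -1.   ] F [-0.2 -1.1 -0. ] g 0.44 q [ 0.01  0.48 -0.85  1.65  0.38  1.19 -2.45]
in present axes cm [ 0.17 -0.91  4.11] in goal axes cm [ 0.14 -0.89  4.12] turn deg [ 0.19  0.33 -0.02]
```

```bash
python3 -m jog '[[[0.1,-0.8,1.5,0,0,0,3.8],[0,0,1.5,0,0,0,3.8],[0,0,0.6,0,0,0,3.8],[0,0,0,0,0,0,3.8]]]'
python3 go.py .506 .3632 .081 3.1
```

```text
time: 17.5
position: [0.5067, 0.3639, 0.0888]
tool_rot: [3.139, 0.085, -0.002]
ft_force: [0.3, -0.8, 0.2]
grip_width: 0.432
t 17.5 p [0.5067 0.3639 0.0888] x [ 0.999  0.054 -0.002] y [ 0.054 -0.999  0.001] z [-0.001 -0.001 -1.   ] F [ 0.3 -0.8  0.2] g 0.432 q [-0.02  0.52 -0.83  1.67  0.42  1.14 -2.48]
in present axes cm [-0.07  0.07  0.78] in goal axes cm [-0.07  0.07  0.78] turn deg [ 0.06  0.09 -0.  ]
```

```bash
python3 -m jog '[[[0,0.05,0.7,0,0,0,3.8],[0,0,0,0,0,0,1.5],[0,0,0,0,0,0,1.5],[0,0,0,0,0,0,1.5],[0,0,0,0,0,0,1.5],[0,0,-1,0,0,0,1.5],[0,0,-2.5,0,0,0,1.5],[0,0,-3,0,0,0,1.5],[0,0,-3,0,0,0,1.5],[0,0,-3,0,0,0,1.5],[0,0,-3,0,0,0,1.5],[0,0,-2,0,0,0,1.5]]]'
python3 go.py .4845 -.0973 .255 3.1
```

```text
time: 18.7
position: [0.5074, 0.3646, 0.2612]
tool_rot: [-3.139, -0.085, -0.005]
ft_force: [-0.3, -1.4, -0.9]
grip_width: 0.227
t 18.7 p [0.5074 0.3646 0.2612] x [0.999 0.054 0.003] y [ 0.054 -0.999 -0.002] z [ 0.003  0.002 -1.   ] F [-0.3 -1.4 -0.9] g 0.227 q [ 0.03  0.38 -0.9   1.47  0.3   1.43 -2.4 ]
in present axes cm [-4.79 45.99  0.54] in goal axes cm [-4.78 45.99  0.62] turn deg [-0.09 -0.17  0.01]
```

```bash
python3 -m jog '[[[-0.4,2,0,0,0,0,1.5],[-0.4,4,0,0,0,0,1.5],[-0.4,4,0,0,0,0,1.5],[-0.4,4,0,0,0,0,1.5],[-0.4,4,0,0,0,0,1.5],[-0.4,4,0,0,0,0,1.5],[-0.4,4,0,0,0,0,1.5],[-0.4,4,0,0,0,0,1.5],[-0.4,4,0,0,0,0,1.5],[-0.4,4,0,0,0,0,1.5],[-0.4,4,0,0,0,0,1.5],[-0.4,3,0,0,0,0,1.5]]]'
python3 -m jog '[[[0,1,1,0,0,0,1.5],[0,0,1,0,0,0,1.5],[0,0,0,0,0,0,1.5],[0,0,0,0,0,0,1.5]]]'
python3 go.py .4845 -.0973 .082 3.1
```

```text
time: 19.9
position: [0.4831, -0.0907, 0.2587]
tool_rot: [3.139, 0.082, 0.001]
ft_force: [0.5, 0.4, -0.5]
grip_width: 0.224
time: 20.3
position: [0.484, -0.0958, 0.2375]
tool_rot: [-3.14, -0.09, 0.001]
ft_force: [0.3, 1.0, -0.4]
grip_width: 0.225
t 20.3 p [ 0.484  -0.0958  0.2375] x [ 0.998  0.057 -0.001] y [ 0.057 -0.998 -0.001] z [-0.001  0.001 -1.   ] F [ 0.3  1.  -0.4] g 0.225 q [ 0.76  0.02 -0.62  1.82  0.01  1.31 -1.37]
in present axes cm [ 0.05  0.17 15.55] in goal axes cm [ 0.04  0.15 15.55] turn deg [-0.05  0.04  0.19]
```

```bash
python3 -m jog '[[[0,0.1,3,0,0,0,1.5],[0,0,4,0,0,0,1.5],[0,0,4,0,0,0,1.5],[0,0,2.5,0,0,0,1.5],[0,0,1.2,0,0,0,1.5],[0,0,0.5,0,0,0,1.5],[0,0,0.2,0,0,0,1.5],[0,0,0,0,0,0,1.5],[0,0,0,0,0,0,1.5]]]'
python3 go.py .4845 -.0973 .082 3.1
```

```text
time: 21.2
position: [0.4851, -0.0993, 0.0851]
tool_rot: [3.139, 0.085, 0.003]
ft_force: [-0.0, -0.1, -0.2]
grip_width: 0.233
t 21.2 p [ 0.4851 -0.0993  0.0851] x [0.999 0.054 0.002] y [ 0.054 -0.999  0.001] z [ 0.002 -0.001 -1.   ] F [-0.  -0.1 -0.2] g 0.233 q [ 0.72  0.18 -0.62  1.99  0.13  1.   -1.47]
in present axes cm [-0.05 -0.2   0.31] in goal axes cm [-0.05 -0.2   0.31] turn deg [ 0.06 -0.12 -0.01]
```

```bash
python3 -m jog '[[[0,-0.1,0.25,0,0,0,1.5],[0,0,0,0,0,0,1.5],[0,0,0,0,0,0,3.8],[0,0,0,0,0,0,3.8],[0,0,0,0,0,0,3.8],[0,0,-2,0,0,0,3.8],[0,0,-4,0,0,0,3.8],[0,0,-4,0,0,0,3.8],[0,0,-4,0,0,0,3.8],[0,0,-3,0,0,0,3.8],[0,-4,0,0,0,0,3.8],[0,-4,0,0,0,0,3.8]]]'
python3 caps.py
python3 go.py .462 .299 .081 3.1
```

```text
time: 22.4
position: [0.4802, -0.0182, 0.2524]
tool_rot: [3.14, 0.079, 0.003]
ft_force: [0.1, 1.4, -0.3]
grip_width: 0.436
tray [619. 136.] [ 98. 120.] 1.0 1687
tray [484. 325.] [ 96. 123.] 2.8 1528
stand [473. 140.] [117.  97.] 78.1 1331
cap? 219.6 214.8 32 [0.606 0.257]
cap? 200.2 272.0 33 [0.462 0.299]
t 22.5 p [ 0.4795 -0.0117  0.2519] x [0.998 0.063 0.001] y [ 0.063 -0.998 -0.001] z [ 0.001  0.002 -1.   ] F [ 0.4 -1.1 -0.6] g 0.437 q [ 0.69 -0.03 -0.7   1.83 -0.02  1.34 -1.51]
in present axes cm [  0.19 -31.09  17.13] in goal axes cm [ -0.07 -31.12  17.09] turn deg [-0.08 -0.06  0.51]
```

```bash
python3 -m jog '[[[0,-3.8,0,0,0,0,3.8],[0,-3.8,0,0,0,0,3.8],[0,-3.8,0,0,0,0,3.8],[0,-3.8,0,0,0,0,3.8],[0,-3.8,0,0,0,0,3.8],[0,-3.8,0,0,0,0,3.8],[0,-3.8,0,0,0,0,3.8],[0,-3.5,3.5,0,0,0,3.8],[0,-0.6,3.5,0,0,0,3.8],[0,0,3.5,0,0,0,3.8],[0,0,2,0,0,0,3.8],[0,0,0,0,0,0,3.8]]]'
python3 go.py .462 .299 .081 3.1
```

```text
time: 23.7
position: [0.4611, 0.2867, 0.1229]
tool_rot: [3.138, 0.085, -0.01]
ft_force: [-0.3, 0.0, 0.0]
grip_width: 0.438
t 23.7 p [0.4611 0.2867 0.1229] x [ 0.998  0.054 -0.006] y [ 0.054 -0.999  0.002] z [-0.006 -0.003 -1.   ] F [-0.3  0.   0. ] g 0.438 q [ 0.22  0.33 -0.95  1.83  0.3   1.14 -2.35]
in present axes cm [ 0.19 -1.23  4.19] in goal axes cm [ 0.16 -1.22  4.19] turn deg [0.13 0.37 0.02]
```

```bash
python3 -m jog '[[[0.1,-1.2,1.5,0,0,0,3.8],[0,0,1.5,0,0,0,3.8],[0,0,0.7,0,0,0,3.8],[0,0,0,0,0,0,3.8],[0,0,0,0,0,0,3.8]]]'
python3 go.py .462 .299 .081 3.1
```

```text
time: 24.2
position: [0.4639, 0.3, 0.0898]
tool_rot: [3.14, 0.084, 0.001]
ft_force: [0.0, 0.6, 0.2]
grip_width: 0.433
t 24.2 p [0.4639 0.3    0.0898] x [0.999 0.053 0.   ] y [ 0.053 -0.999  0.   ] z [ 0. -0. -1.] F [0.  0.6 0.2] g 0.433 q [ 0.17  0.39 -0.93  1.85  0.35  1.08 -2.41]
in present axes cm [-0.2   0.09  0.88] in goal axes cm [-0.2   0.09  0.88] turn deg [ 0.01 -0.03 -0.04]
```

```bash
python3 -m jog '[[[-0.2,0.1,0.8,0,0,0,3.8],[0,0,0,0,0,0,1.5],[0,0,0,0,0,0,1.5],[0,0,0,0,0,0,1.5],[0,0,0,0,0,0,1.5],[0,0,-1,0,0,0,1.5],[0,0,-2.5,0,0,0,1.5],[0,0,-3,0,0,0,1.5],[0,0,-3,0,0,0,1.5],[0,0,-3,0,0,0,1.5],[0,0,-3,0,0,0,1.5],[0,0,-2,0,0,0,1.5]]]'
python3 go.py .4875 -.1523 .255 3.1
```

```text
time: 25.4
position: [0.4619, 0.3001, 0.2594]
tool_rot: [-3.139, -0.086, -0.005]
ft_force: [0.4, 0.5, -0.6]
grip_width: 0.222
t 25.4 p [0.4619 0.3001 0.2594] x [0.999 0.054 0.003] y [ 0.054 -0.999 -0.001] z [ 0.003  0.001 -1.   ] F [ 0.4  0.5 -0.6] g 0.222 q [ 0.27  0.21 -1.01  1.65  0.18  1.37 -2.28]
in present axes cm [ 0.1  45.31  0.4 ] in goal axes cm [ 0.11 45.31  0.44] turn deg [-0.05 -0.17  0.02]
```

```bash
python3 -m jog '[[[0,2,0,0,0,0,1.5],[0,4,0,0,0,0,1.5],[0,4,0,0,0,0,1.5],[0,4,0,0,0,0,1.5],[0,4,0,0,0,0,1.5],[0,4,0,0,0,0,1.5],[0,4,0,0,0,0,1.5],[0,4,0,0,0,0,1.5],[0,4,0,0,0,0,1.5],[0,4,0,0,0,0,1.5],[0,4,0,0,0,0,1.5],[0,2.5,0,0,0,0,1.5]]]'
python3 -m jog '[[[0.1,0.8,1,0,0,0,1.5],[0,0,1,0,0,0,1.5],[0,0,0,0,0,0,1.5],[0,0,0,0,0,0,1.5]]]'
python3 go.py .4875 -.1523 .082 3.1
```

```text
time: 26.6
position: [0.4852, -0.1484, 0.257]
tool_rot: [3.139, 0.08, 0.001]
ft_force: [0.2, -0.1, -0.2]
grip_width: 0.225
time: 27.0
position: [0.4869, -0.1507, 0.236]
tool_rot: [-3.14, -0.09, 0.001]
ft_force: [0.5, 0.9, -0.2]
grip_width: 0.225
t 27.0 p [ 0.4869 -0.1507  0.236 ] x [ 0.998  0.057 -0.001] y [ 0.057 -0.998 -0.001] z [-0.001  0.001 -1.   ] F [ 0.5  0.9 -0.2] g 0.225 q [ 0.85  0.06 -0.62  1.79  0.03  1.31 -1.29]
in present axes cm [ 0.06  0.17 15.4 ] in goal axes cm [ 0.05  0.16 15.4 ] turn deg [-0.04  0.05  0.18]
```

```bash
python3 -m jog '[[[0,0.1,3,0,0,0,1.5],[0,0,4,0,0,0,1.5],[0,0,4,0,0,0,1.5],[0,0,2.5,0,0,0,1.5],[0,0,1.2,0,0,0,1.5],[0,0,0.5,0,0,0,1.5],[0,0,0.2,0,0,0,1.5],[0,0,0,0,0,0,1.5],[0,0,0,0,0,0,1.5]]]'
python3 go.py .4875 -.1523 .082 3.1
```

```text
time: 27.9
position: [0.488, -0.1543, 0.0837]
tool_rot: [3.139, 0.085, 0.003]
ft_force: [-0.2, 0.4, -0.3]
grip_width: 0.222
t 27.9 p [ 0.488  -0.1543  0.0837] x [0.999 0.054 0.002] y [ 0.054 -0.999  0.001] z [ 0.002 -0.001 -1.   ] F [-0.2  0.4 -0.3] g 0.222 q [ 0.81  0.22 -0.61  1.96  0.15  1.   -1.38]
in present axes cm [-0.04 -0.2   0.17] in goal axes cm [-0.04 -0.2   0.17] turn deg [ 0.07 -0.12 -0.01]
```

```bash
python3 -m jog '[[[0,-0.1,0.15,0,0,0,1.5],[0,0,0,0,0,0,1.5],[0,0,0,0,0,0,3.8],[0,0,0,0,0,0,3.8],[0,0,0,0,0,0,3.8],[0,0,-2,0,0,0,3.8],[0,0,-4,0,0,0,3.8],[0,0,-4,0,0,0,3.8],[0,0,-4,0,0,0,3.8],[0,0,-4,0,0,0,3.8],[-2,-4,-1,0,0,0,3.8],[-2,-4,0,0,0,0,3.8]]]'
python3 -m jog '[[[0,-4,0,0,0,0,3.8],[0,-4,0,0,0,0,3.8],[0,-4,0,0,0,0,3.8],[0,-4,0,0,0,0,3.8]]]'
python3 caps.py
python3 - <<'E'
from h import *
a=img('scene');b=img('top')
save(np.hstack([cv2.resize(a['frame'][140:310,280:440],(480,510)),cv2.resize(b['frame'][170:300,335:430],(320,438),interpolation=cv2.INTER_CUBIC) if 0 else cv2.resize(b['frame'][170:306,335:415],(300,510),interpolation=cv2.INTER_CUBIC)]),'v2.png')
E
```

```text
time: 29.1
position: [0.4437, -0.0748, 0.273]
tool_rot: [3.14, 0.082, 0.006]
ft_force: [-0.4, 1.4, -0.1]
grip_width: 0.434
time: 29.5
position: [0.4336, 0.086, 0.2709]
tool_rot: [3.139, 0.084, 0.001]
ft_force: [1.1, -0.1, -0.8]
grip_width: 0.438
tray [619. 136.] [100. 119.] 0.1 1715
tray [484. 325.] [ 95. 123.] 3.0 1067
stand [457.  78.] [141.  94.] 2.0 1262
cap? 219.6 214.8 32 [0.606 0.257]
cap? 374.2 236.8 20 [ 0.558 -0.131]
cap? 381.4 244.1 36 [ 0.54  -0.149]
cap? 404.6 242.8 34 [ 0.545 -0.206]
cap? 390.6 256.8 19 [ 0.51  -0.172]
cap? 383.7 265.6 31 [ 0.487 -0.155]
cap? 405.4 264.9 35 [ 0.49  -0.208]
cap 0.49 50 [405. 265.] [ 0.4901 -0.2073]
```

View pics/v2.png

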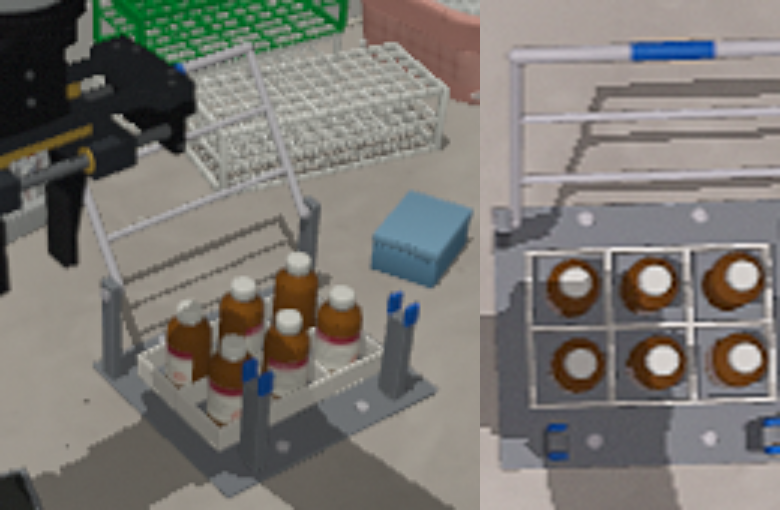

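All six bottles stand upright, one in each pocket. Next is the gate: turn the tool to yaw 93° so the jaws open along carrier x, then grasp the sleeve from above.

```bash
python3 -m jog '[[[1,0,-0.4,0,0,-8.2,5],[1,0,-0.4,0,0,-8.2,5],[1,0,-0.4,0,0,-8.2,5],[0,0,-0.4,0,0,-8.2,5],[0,0,-0.4,0,0,-8.2,5],[0,0,-0.4,0,0,-8.2,5],[0,0,-0.4,0,0,-8.2,5],[0,0,-0.4,0,0,-8.2,5],[0,0,-0.4,0,0,-8.2,5],[0,0,-0.4,0,0,-8.2,5],[0,0,-0.4,0,0,-8,5],[0,0,0,0,0,0,5]]]'
python3 go.py .6617 -.143 .32 93.1
```

```text
time: 30.9
position: [0.4638, 0.0885, 0.3149]
tool_rot: [2.163, 2.278, -0.0]
ft_force: [0.4, -0.4, 0.5]
grip_width: 0.575
t 30.9 p [0.4638 0.0885 0.3149] x [-0.051  0.999 -0.   ] y [0.999 0.051 0.   ] z [ 0. -0. -1.] F [ 0.4 -0.4  0.5] g 0.575 q [ 0.6  -0.08 -0.79  1.74 -0.06  1.46 -0.13]
in present axes cm [-24.14  18.57  -0.5 ] in goal axes cm [-24.19  18.51  -0.51] turn deg [ 0.01  0.02 -0.15]
```

```bash
python3 -m jog '[[[-3,2.3,0,0,0,0,5],[-3,2.3,0,0,0,0,5],[-3,2.3,0,0,0,0,5],[-3,2.3,0,0,0,0,5],[-3,2.3,0,0,0,0,5],[-3,2.3,0,0,0,0,5],[-3,2.3,0,0,0,0,5],[-3,2.4,0,0,0,0,5],[0,0,2.5,0,0,0,5],[0,0,2.5,0,0,0,5],[0,0,0,0,0,0,5],[0,0,0,0,0,0,5]]]'
python3 go.py .6617 -.143 .2095 93.1
```

```text
time: 32.1
position: [0.6605, -0.1403, 0.2644]
tool_rot: [-2.163, -2.277, 0.002]
ft_force: [0.4, -0.1, 0.3]
grip_width: 0.578
t 32.1 p [ 0.6605 -0.1403  0.2644] x [-0.051  0.999  0.   ] y [ 0.999  0.051 -0.002] z [-0.002 -0.    -1.   ] F [ 0.4 -0.1  0.3] g 0.578 q [ 0.63  0.44 -0.65  1.33  0.26  1.46  0.05]
in present axes cm [-0.27  0.11  5.49] in goal axes cm [-0.27  0.1   5.49] turn deg [-0.09 -0.   -0.18]
```

```bash
python3 -m jog '[[[-0.2,0.1,2.5,0,0,0,5],[0,0,1.8,0,0,0,5],[0,0,0.9,0,0,0,5],[0,0,0.3,0,0,0,5],[0,0,0,0,0,0,0.5],[0,0,0,0,0,0,0.5],[0,0,0,0,0,0,0.5],[0,0,0,0,0,0,0.5],[0,0,0,0,0,0,0.5],[0,0,0,0,0,0,0.5]]]' 12
python3 go.py .6617 -.143 .2095 93.1
python3 - <<'E'
from h import *
a=img('scene')
save(cv2.resize(a['frame'][100:260,250:440],(760,640)),'gb.png')
E
```

```text
time: 33.1
position: [0.6622, -0.1413, 0.21]
tool_rot: [2.161, 2.28, 0.0]
ft_force: [3.0, 0.1, 1.1]
grip_width: 0.12
t 33.1 p [ 0.6622 -0.1413  0.21  ] x [-0.054  0.999 -0.   ] y [0.999 0.054 0.   ] z [ 0. -0. -1.] F [3.  0.1 1.1] g 0.12 q [ 0.64  0.47 -0.65  1.4   0.28  1.36  0.04]
in present axes cm [-0.16 -0.06  0.05] in goal axes cm [-0.16 -0.06  0.05] turn deg [ 0.02  0.01 -0.01]
```

View pics/gb.png

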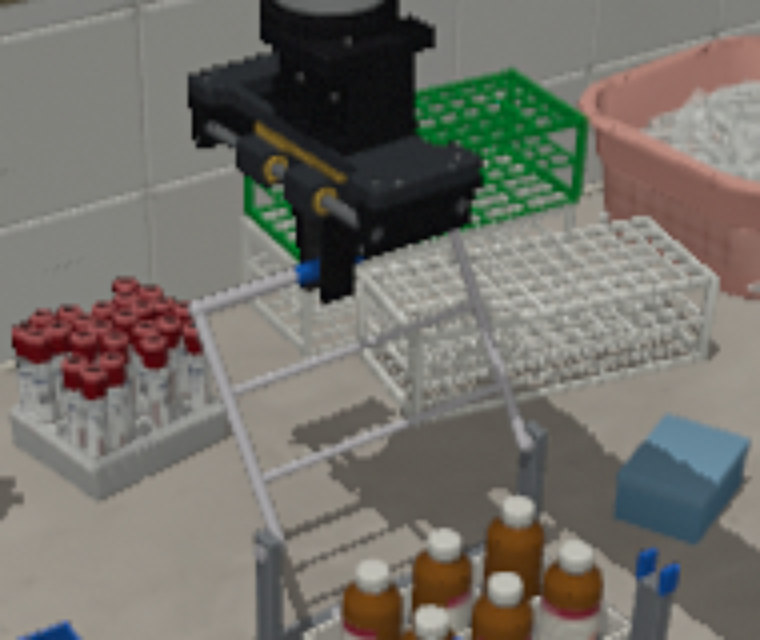

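```bash
python3 -c "
import numpy as np
t=np.linspace(2.18,0,19);x=-14.4*np.cos(t);z=14.4*np.sin(t)
for a,b,c in zip(t[1:],np.diff(x),-np.diff(z)):print(round(a,2),round(b,2),round(c,2))"
```

```text
2.06 -1.49 -0.91
1.94 -1.59 -0.72
1.82 -1.66 -0.53
1.7 -1.71 -0.32
1.57 -1.74 -0.11
1.45 -1.74 0.1
1.33 -1.72 0.31
1.21 -1.67 0.51
1.09 -1.59 0.71
0.97 -1.49 0.9
0.85 -1.37 1.07
0.73 -1.23 1.23
0.61 -1.08 1.37
0.48 -0.9 1.49
0.36 -0.72 1.59
0.24 -0.52 1.66
0.12 -0.31 1.71
0.0 -0.11 1.74
```

```bash
python3 -m jog '[[[0,-1.49,-0.91,0,0,0,0.5],[0,-1.59,-0.72,0,0,0,0.5],[0,-1.66,-0.53,0,0,0,0.5],[0,-1.71,-0.32,0,0,0,0.5],[0,-1.74,-0.11,0,0,0,0.5],[0,-1.74,0.1,0,0,0,0.5],[0,-1.72,0.31,0,0,0,0.5],[0,-1.67,0.51,0,0,0,0.5],[0,-1.59,0.71,0,0,0,0.5],[0,0,0,0,0,0,0.5],[0,0,0,0,0,0,0.5]]]' 20
cat > gate.py <<'E'
from h import *
s=st(); p=np.array(s['position'])-[0,0,.003]; d=p[:2]-[.5139,-.1508]; c,sn=np.cos(.0539),np.sin(.0539)
x=d@[c,sn]; print('bar carrier x,y',x,d@[-sn,c],'theta',np.arctan2(p[2]-.088,.066-x),'r',np.hypot(p[2]-.088,.066-x))
E
python3 gate.py
```

```text
time: 34.25
position: [0.5125, -0.1487, 0.2199]
tool_rot: [-2.159, -2.279, 0.002]
ft_force: [-4.8, 3.3, 5.9]
grip_width: 0.108
t 34.25 p [ 0.5125 -0.1487  0.2199] x [-0.054  0.999  0.   ] y [ 0.999  0.054 -0.002] z [-0.002  0.    -1.   ] F [-4.8  3.3  5.9] g 0.108 q [ 0.86  0.14 -0.67  1.75  0.09  1.29  0.22]
bar carrier x,y -0.0012428060155036287 0.002185514398997065 theta 1.0900364199975754 r 0.14540460332233604
```

```bash
python3 -m jog '[[[0,-1.49,0.9,0,0,0,0.5],[0,-1.37,1.07,0,0,0,0.5],[0,-1.23,1.23,0,0,0,0.5],[0,-1.08,1.37,0,0,0,0.5],[0,-0.9,1.49,0,0,0,0.5],[0,-0.72,1.59,0,0,0,0.5],[0,-0.52,1.66,0,0,0,0.5],[0,0,0,0,0,0,0.5],[0,0,0,0,0,0,0.5]]]'
python3 gate.py
python3 - <<'E'
from h import *
a=img('scene')
save(cv2.resize(a['frame'][180:320,270:440],(680,560)),'gc.png')
E
```

```text
time: 35.15
position: [0.4405, -0.1524, 0.1262]
tool_rot: [-2.158, -2.28, -0.001]
ft_force: [-0.1, 2.9, -1.6]
grip_width: 0.101
t 35.15 p [ 0.4405 -0.1524  0.1262] x [-0.055  0.998  0.002] y [ 0.998  0.055 -0.001] z [-0.001  0.002 -1.   ] F [-0.1  2.9 -1.6] g 0.101 q [ 0.92  0.06 -0.65  2.01  0.04  1.08  0.3 ]
bar carrier x,y -0.07339669902489335 0.0023632473416889915 theta 0.2475110365883997 r 0.14377831450406023
```

View pics/gc.png

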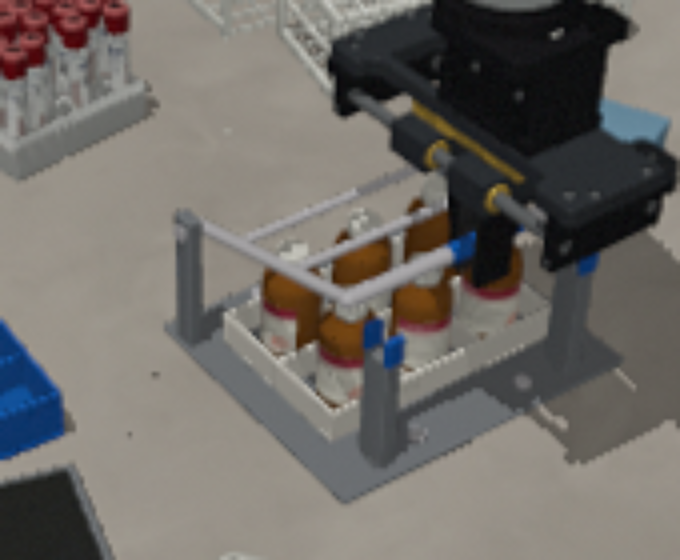

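```bash
python3 -m jog '[[[0,-0.31,1.71,0,0,0,0.5],[0,-0.11,1.2,0,0,0,0.5],[0,0,0.6,0,0,0,0.5],[0,0,0.1,0,0,0,0.5],[0,0,0,0,0,0,0.5],[0,0,0,0,0,0,0.5]]]'
python3 gate.py
```

```text
time: 35.8
position: [0.4355, -0.1528, 0.0903]
tool_rot: [-2.159, -2.279, 0.001]
ft_force: [-2.5, 4.5, -1.7]
grip_width: 0.102
t 35.8 p [ 0.4355 -0.1528  0.0903] x [-0.054  0.999  0.001] y [ 0.999  0.054 -0.002] z [-0.002  0.001 -1.   ] F [-2.5  4.5 -1.7] g 0.102 q [ 0.91  0.1  -0.65  2.06  0.07  1.    0.28]
bar carrier x,y -0.07834535534073976 0.0022484819271093508 theta -0.004836134642635639 r 0.1443470433460854
```

```bash
python3 -m jog '[[[0,0,0.3,0,0,0,0.5],[0,0,0.2,0,0,0,0.5],[0,0,0,0,0,0,0.5],[0,0,0,0,0,0,0.5]]]'
python3 gate.py
python3 -m jog '[[[0,0,0,0,0,0,2.6],[0,0,0,0,0,0,2.6],[0,0,0,0,0,0,2.6],[0,0,-2,0,0,0,2.6],[0,0,-4,0,0,0,2.6],[0,0,-4,0,0,0,2.6],[0,0,-4,0,0,0,3.4],[-0.5,0,-4,0,0,0,3.4],[4,0,-1,0,0,0,3.4],[4,0,0,0,0,0,3.4],[4,0,0,0,0,0,3.4],[4,0,0,0,0,0,3.4]]]'
python3 gate.py | head -1
```

```text
time: 36.2
position: [0.4356, -0.1529, 0.087]
tool_rot: [-2.159, -2.279, 0.003]
ft_force: [-8.4, 6.1, 12.9]
grip_width: 0.103
t 36.2 p [ 0.4356 -0.1529  0.087 ] x [-0.054  0.999  0.   ] y [ 0.999  0.054 -0.003] z [-0.003  0.    -1.   ] F [-8.4  6.1 12.9] g 0.103 q [ 0.91  0.11 -0.65  2.06  0.08  1.    0.27]
bar carrier x,y -0.0783080945427937 0.0021357706854605116 theta -0.02789534441403432 r 0.14436425944215572
time: 37.4
position: [0.428, 0.0023, 0.2759]
tool_rot: [2.16, 2.278, 0.001]
ft_force: [0.7, 0.8, 0.2]
grip_width: 0.392
t 37.4 p [0.428  0.0023 0.2759] x [-0.053  0.999 -0.001] y [0.999 0.053 0.002] z [ 0.002 -0.001 -1.   ] F [0.7 0.8 0.2] g 0.392 q [ 0.84 -0.21 -0.78  1.89 -0.15  1.4   0.15]
```

```bash
python3 -m jog '[[[0,1,0,0,0,8.45,3.4],[0,1,0,0,0,8.45,3.4],[0,1,0,0,0,8.45,3.4],[0,0,0,0,0,8.45,3.4],[0,0,0,0,0,8.45,3.4],[0,0,0,0,0,8.45,3.4],[0,0,0,0,0,8.45,3.4],[0,0,0,0,0,8.45,3.4],[0,0,0,0,0,8.45,3.4],[0,2,0,0,0,8.45,3.4],[0,4,0,0,0,8.45,3.4],[0,4,0,0,0,0,3.4]]]'
cat > m4.py <<'E'
from meas import *
b=meas(); a=img('scene'); f=b['frame'].astype(int)
# full stand incl. grey border: dark or grey, not blue
m=((f.max(2)<135)&(f.max(2)-f.min(2)<25)); m[:,:236]=0;m[:,302:]=0;m[:240]=0;m[298:]=0
m=cv2.morphologyEx(m.astype(np.uint8),cv2.MORPH_OPEN,np.ones((3,3)))
n,l,s,c=cv2.connectedComponentsWithStats(m); k=1+np.argmax(s[1:,4]); v,u=np.nonzero(l==k)
q=cv2.minAreaRect(np.array([ray(b,x,y,.012)[:2] for x,y in zip(u,v)],np.float32)*1000); print('standfull',q)
for nm in ('tray_a_c','stand_top'):
  for n,i in(('top',b),('scene',a)):
    for d in finder.spot_point(nm,n): print(nm,n,round(d['conf'],2),np.round(ray(i,d['point'][1]*640,d['point'][0]*480,.017 if 't'==nm[0] else .012)[:2],3))
save(np.hstack([cv2.resize(a['frame'][180:400,120:440],(465,320)),cv2.resize(b['frame'][170:300,160:290],(320,320),interpolation=cv2.INTER_CUBIC)]),sys.argv[1])
E
python3 m4.py v3.png; python3 gate.py|head -1
```

```text
time: 38.6
position: [0.4703, -0.1014, 0.276]
tool_rot: [3.14, 0.002, 0.004]
ft_force: [1.4, -1.2, 0.5]
grip_width: 0.393
tray [590. 114.] [ 99. 119.] 0.3 1724
tray [484. 325.] [ 96. 123.] 2.8 1773
stand [473. 140.] [118.  97.] 78.1 1642
cap? 219.6 214.8 32 [0.606 0.257]
standfull ((473.4291076660156, 140.36141967773438), (123.25144958496094, 98.80648040771484), 77.8794937133789)
tray_a_c top 0.79 [0.479 0.329]
tray_a_c scene 0.73 [ 0.528 -0.189]
tray_a_c scene 0.72 [ 0.65  -0.202]
tray_a_c scene 0.69 [0.483 0.327]
tray_a_c scene 0.67 [ 0.495 -0.133]
tray_a_c scene 0.16 [ 0.512 -0.235]
stand_top top 0.97 [0.476 0.138]
stand_top scene 0.62 [0.467 0.139]
t 38.9 p [ 0.4696 -0.0993  0.2755] x [1.    0.004 0.001] y [ 0.004 -1.     0.   ] z [ 0.001 -0.    -1.   ] F [-0.4  0.3  0.9] g 0.391 q [ 1.08 -0.04 -0.89  1.78 -0.03  1.38 -1.37]
```

View pics/v3.png

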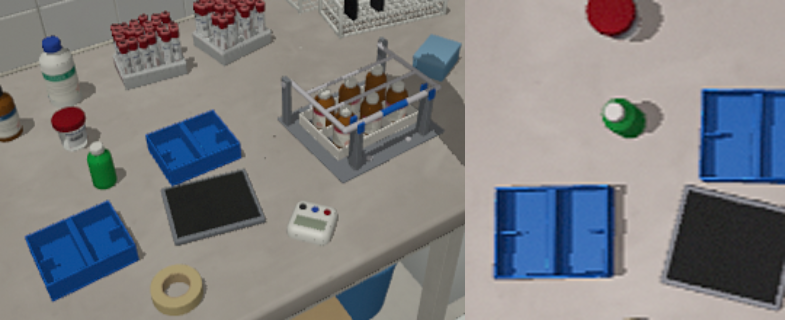

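Tray A was knocked and is now at (590,114) mm. The gate is level, with its bar in both catches. Next I pick up tray A by its rib.

```bash
python3 -m jog '[[[1.5,-2.66,0,0,0,0,3.4],[1.5,-2.66,0,0,0,0,3.4],[1.5,-2.66,0,0,0,0,3.4],[1.5,-2.66,0,0,0,0,3.4],[1.5,-2.66,0,0,0,0,3.4],[1.5,-2.66,0,0,0,0,3.4],[1.5,-2.66,0,0,0,0,3.4],[1.5,-2.66,0,0,0,0,3.4],[0,0,4,0,0,0,3.4],[0,0,4,0,0,0,3.4],[0,0,0,0,0,0,3.4],[0,0,0,0,0,0,3.4]]]'
python3 go.py .59 .114 .031 0.3
```

```text
time: 40.1
position: [0.5886, 0.1137, 0.196]
tool_rot: [-3.141, -0.006, 0.0]
ft_force: [0.7, -0.1, 0.2]
grip_width: 0.387
t 40.1 p [0.5886 0.1137 0.196 ] x [ 1.     0.004 -0.   ] y [ 0.004 -1.    -0.   ] z [-0.  0. -1.] F [ 0.7 -0.1  0.2] g 0.387 q [ 0.57  0.41 -1.01  1.62  0.36  1.31 -2.07]
in present axes cm [ 0.15 -0.02 16.5 ] in goal axes cm [ 0.14 -0.03 16.5 ] turn deg [-0.01  0.01 -0.08]
```

```bash
python3 -m jog '[[[0.1,0,4,0,0,0,3.4],[0,0,4,0,0,0,3.4],[0,0,4,0,0,0,3.4],[0,0,1.5,0,0,0,3.4],[0,0,1,0,0,0,3.4],[0,0,0.8,0,0,0,3.4],[0,0,0.6,0,0,0,3.4],[0,0,0,0,0,0,3.4]]]'
python3 go.py .59 .114 .031 0.3
```

```text
time: 40.9
position: [0.5902, 0.1129, 0.0368]
tool_rot: [3.141, 0.004, 0.001]
ft_force: [-0.3, 0.3, 0.7]
grip_width: 0.392
t 40.9 p [0.5902 0.1129 0.0368] x [1.    0.002 0.001] y [ 0.002 -1.     0.   ] z [ 0.001 -0.    -1.   ] F [-0.3  0.3  0.7] g 0.392 q [ 0.48  0.58 -0.9   1.76  0.52  1.05 -2.18]
in present axes cm [-0.02 -0.11  0.58] in goal axes cm [-0.02 -0.11  0.58] turn deg [ 0.01 -0.05 -0.17]
```

```bash
python3 -m jog '[[[0,-0.1,0.5,0,0,0,3.4],[0,0,0,0,0,0,0.6],[0,0,0,0,0,0,0.6],[0,0,0,0,0,0,0.6],[0,0,0,0,0,0,0.6],[0,0,0,0,0,0,0.6],[0,0,-1,0,0,0,0.6],[0,0,-2,0,0,0,0.6],[0,0,-3,0,0,0,0.6],[0,0,-3,0,0,0,0.6],[0,0,0,0,0,0,0.6]]]' 30
python3 go.py .4737 .1402 .12 -12
```

```text
time: 42.0
position: [0.5923, 0.115, 0.126]
tool_rot: [-3.141, -0.004, -0.012]
ft_force: [1.3, 1.1, -1.5]
grip_width: 0.11
t 42.0 p [0.5923 0.115  0.126 ] x [1.    0.003 0.008] y [ 0.003 -1.    -0.001] z [ 0.008  0.001 -1.   ] F [ 1.3  1.1 -1.5] g 0.11 q [ 0.53  0.48 -0.97  1.69  0.43  1.19 -2.11]
in present axes cm [-11.86  -2.55   0.52] in goal axes cm [-1.213e+01  1.000e-02  6.000e-01] turn deg [-0.09 -0.43 12.15]
```

```bash
python3 -m jog '[[[-2,-0.5,0,0,0,0,0.6],[-2.5,-0.5,0,0,0,0,0.6],[-2.5,-0.5,0,0,0,0,0.6],[-2.5,-0.5,0,0,0,0,0.6],[-2.3,-0.5,0,0,0,0,0.6],[0,0,0,0,0,4,0.6],[0,0,0,0,0,4,0.6],[0,0,0,0,0,4.1,0.6],[0,0,0,0,0,0,0.6],[0,0,0,0,0,0,0.6]]]'
python3 go.py .4737 .1402 .043 -12
```

```text
time: 43.0
position: [0.4713, 0.1384, 0.1209]
tool_rot: [3.124, -0.325, -0.001]
ft_force: [-0.4, 0.1, -1.2]
grip_width: 0.116
t 43.0 p [0.4713 0.1384 0.1209] x [ 0.979 -0.206 -0.   ] y [-0.206 -0.979  0.001] z [-0.001 -0.    -1.   ] F [-0.4  0.1 -1.2] g 0.116 q [ 0.66  0.22 -1.08  1.96  0.22  1.09 -2.29]
in present axes cm [ 0.2  -0.23  7.79] in goal axes cm [ 0.2  -0.22  7.79] turn deg [0.03 0.03 0.14]
```

```bash
python3 -m jog '[[[0.2,-0.2,3,0,0,0,0.6],[0,0,2,0,0,0,0.6],[0,0,1.3,0,0,0,0.6],[0,0,0.7,0,0,0,0.6],[0,0,0.3,0,0,0,0.6],[0,0,0,0,0,0,0.6],[0,0,0,0,0,0,0.6]]]'
python3 go.py .4737 .1402 .043 -12
python3 - <<'E'
from h import *
a=img('scene')
save(cv2.resize(a['frame'][230:360,190:340],(600,520)),'p1.png')
E
```

```text
time: 43.7
position: [0.4747, 0.1404, 0.049]
tool_rot: [-3.124, 0.327, -0.002]
ft_force: [-0.2, 1.3, -1.9]
grip_width: 0.112
t 43.7 p [0.4747 0.1404 0.049 ] x [ 0.978 -0.207  0.001] y [-0.207 -0.978 -0.   ] z [ 0.001  0.    -1.   ] F [-0.2  1.3 -1.9] g 0.112 q [ 0.56  0.35 -1.    2.01  0.36  0.97 -2.41]
in present axes cm [-0.09  0.04  0.6 ] in goal axes cm [-0.09  0.04  0.6 ] turn deg [-0.02 -0.08  0.05]
```

View pics/p1.png

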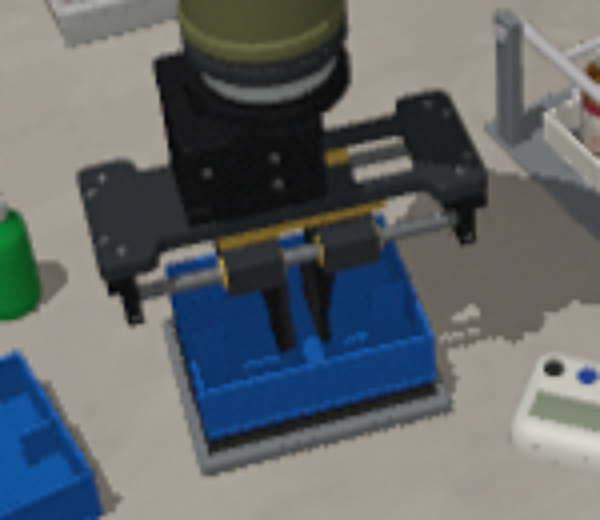

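```bash
python3 -m jog '[[[-0.05,0,0.3,0,0,0,0.6],[0,0,0.25,0,0,0,0.6],[0,0,0.1,0,0,0,0.6],[0,0,0,0,0,0,0.6]]]'
python3 go.py .4737 .1402 .043 -12
```

```text
time: 44.15
position: [0.4739, 0.1402, 0.0433]
tool_rot: [3.122, -0.327, 0.0]
ft_force: [-5.7, -2.8, 16.3]
grip_width: 0.116
t 44.15 p [0.4739 0.1402 0.0433] x [ 0.978 -0.207  0.   ] y [-0.207 -0.978  0.002] z [-0.    -0.002 -1.   ] F [-5.7 -2.8 16.3] g 0.116 q [ 0.55  0.36 -1.    2.02  0.37  0.96 -2.42]
in present axes cm [-0.02  0.    0.03] in goal axes cm [-0.02  0.    0.03] turn deg [ 0.11 -0.02  0.03]
```

```bash
python3 -m jog '[[[0,0,-0.1,0,0,0,0.6],[0,0,0,0,0,0,3.2],[0,0,0,0,0,0,3.2],[0,0,0,0,0,0,3.2],[0,0,-1.5,0,0,0,3.2],[0,0,-3,0,0,0,3.2],[0,0,-4,0,0,0,3.2],[0,0,-4,0,0,0,3.2],[0,0,-4,0,0,0,3.2],[0,4.5,-2,0,0,0,3.2],[0,4.5,0,0,0,0,3.2],[0,4.5,0,0,0,0,3.2]]]'
python3 -m jog '[[[0.5,4.5,0,0,0,0,3.2],[0.5,4.5,0,0,0,0,3.2],[0.5,3,0,0,0,0,3.2]]]'
cat > m5.py <<'E'
from meas import *
from scipy.optimize import minimize
# tray poses on given rim height, camera top, outline of top rim via blue mask; also scene check
zr=float(sys.argv[1])
b=img('top'); hsv=cv2.cvtColor(b['frame'],cv2.COLOR_RGB2HSV)
m=((hsv[...,0]>102)&(hsv[...,0]<122)&(hsv[...,1]>150)&(hsv[...,2]>40)); m[:, :150]=0; m[:,340:]=0; m[:160]=0; m[310:]=0
m=cv2.morphologyEx(m.astype(np.uint8),cv2.MORPH_CLOSE,np.ones((5,5)))
n,l,s,c=cv2.connectedComponentsWithStats(m)
# fit: silhouette of a box (97x120, z0..zr) against mask by IoU
for k in range(1,n):
    if s[k,4]<300: continue
    M=(l==k).astype(float); c0=ray(b,*c[k],zr)[:2]; onst=np.hypot(*(c0-[.474,.140]))<.05
    z1,z0=(zr,.012) if onst else (.034,0)
    def sil(p):
        P=[]
        for z in(z0,z1):
            for x,y in((-1,-1),(1,-1),(1,1),(-1,1)):
                X=np.array([x*.0485,y*.060]); r=np.array([[np.cos(p[2]),-np.sin(p[2])],[np.sin(p[2]),np.cos(p[2])]])
                P.append(proj(b,[*(r@X+p[:2]),z]))
        h=cv2.convexHull(np.array(P,np.float32)); w=np.zeros((1920,2560),np.uint8)
        cv2.fillPoly(w,[np.int32(np.round((h+.5)*4))],255); return cv2.resize(w,(640,480),interpolation=cv2.INTER_AREA)/255.
    best=min((minimize(lambda p:np.abs(sil(p)-M).sum(),[*c0,t],method='Nelder-Mead',options=dict(initial_simplex=[[*c0,t],[c0[0]+.006,c0[1],t],[c0[0],c0[1]+.006,t],[*c0,t+.08]],xatol=1e-4)) for t in(-.2,0.03)),key=lambda r:r.fun)
    print('tray fit',np.round(best.x[:2],4),'yaw',round(np.degrees(best.x[2]),2),'miss',round(best.fun),'of',s[k,4])
save(cv2.resize(b['frame'][225:305,225:315],(720,640),interpolation=cv2.INTER_CUBIC),sys.argv[2])
E
python3 m5.py .046 p2.png; python3 gate.py|head -1
```

```text
time: 45.35
position: [0.4458, 0.0074, 0.2297]
tool_rot: [3.123, -0.324, 0.006]
ft_force: [1.0, -1.0, -0.9]
grip_width: 0.37
time: 45.65
position: [0.4346, -0.1154, 0.2287]
tool_rot: [3.122, -0.331, 0.002]
ft_force: [-0.3, 0.1, -0.6]
grip_width: 0.366
tray fit [0.4845 0.3306] yaw 2.04 miss 103 of 1775
tray fit [0.4756 0.1396] yaw -12.38 miss 75 of 1800
t 45.7 p [ 0.4341 -0.1202  0.2285] x [ 0.977 -0.215  0.001] y [-0.215 -0.977  0.003] z [ 0.001 -0.003 -1.   ] F [-0.2 -4.4 -0.8] g 0.371 q [ 1.07 -0.1  -0.8   1.92 -0.07  1.29 -1.5 ]
```

View pics/p2.png

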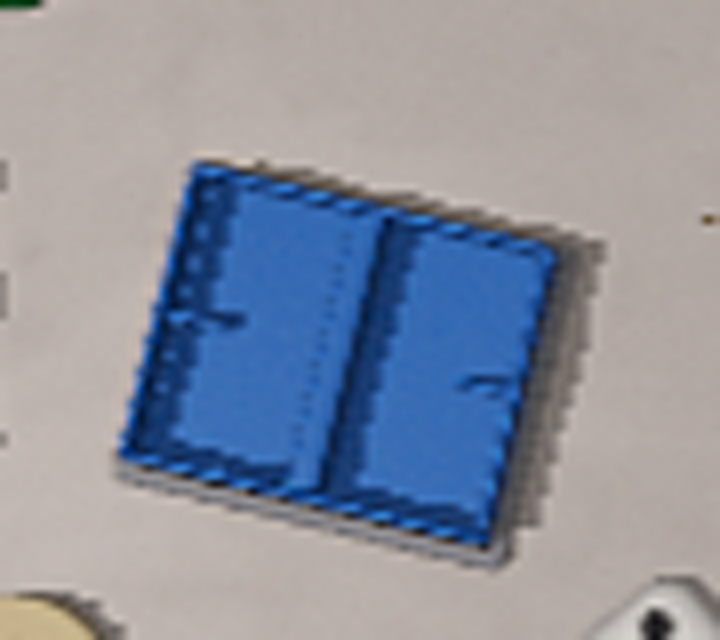

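```bash
python3 -m jog '[[[0,0,0,0,0,-7.5,3.4],[0,0,0,0,0,-7.5,3.4],[0,0,0,0,0,0,3.4]]]'
python3 go.py .4845 .3275 .2 2.6
```

```text
time: 46.0
position: [0.4356, -0.1117, 0.2284]
tool_rot: [3.14, 0.085, 0.001]
ft_force: [-0.4, 1.4, -0.6]
grip_width: 0.391
t 46.0 p [ 0.4356 -0.1117  0.2284] x [0.999 0.054 0.001] y [ 0.054 -0.999  0.   ] z [ 0.001 -0.    -1.   ] F [-0.4  1.4 -0.6] g 0.391 q [ 1.05 -0.1  -0.8   1.92 -0.07  1.29 -1.24]
in present axes cm [  7.26 -43.59   2.83] in goal axes cm [  6.88 -43.66   2.84] turn deg [ 0.02 -0.04  0.51]
```

```bash
python3 -m jog '[[[0.6,-3.9,0,0,0,0.5,3.4],[0.6,-3.9,0,0,0,0,3.4],[0.6,-3.9,0,0,0,0,3.4],[0.6,-3.9,0,0,0,0,3.4],[0.6,-3.9,0,0,0,0,3.4],[0.6,-3.9,0,0,0,0,3.4],[0.6,-3.9,0,0,0,0,3.4],[0.6,-3.9,0,0,0,0,3.4],[0.6,-3.9,0,0,0,0,3.4],[0.6,-3.9,0,0,0,0,3.4],[0.6,-3.9,0,0,0,0,3.4],[0.3,-0.8,2,0,0,0,3.4]]]'
python3 -m jog '[[[0,0,2,0,0,0,3.4],[0,0,1,0,0,0,3.4],[0,0,0,0,0,0,3.4],[0,0,0,0,0,0,3.4]]]'
python3 go.py .4845 .3275 .031 2.6
```

```text
time: 47.2
position: [0.4834, 0.3348, 0.2104]
tool_rot: [-3.133, -0.075, -0.004]
ft_force: [0.5, -0.5, -0.1]
grip_width: 0.39
time: 47.6
position: [0.485, 0.3271, 0.1786]
tool_rot: [-3.141, -0.067, -0.001]
ft_force: [0.0, -0.8, 0.2]
grip_width: 0.395
t 47.6 p [0.485  0.3271 0.1786] x [0.999 0.043 0.001] y [ 0.043 -0.999 -0.   ] z [ 0.001  0.    -1.   ] F [ 0.  -0.8  0.2] g 0.395 q [ 0.26  0.44 -1.13  1.68  0.41  1.29 -2.48]
in present axes cm [-0.06 -0.03 14.76] in goal axes cm [-0.05 -0.04 14.76] turn deg [-0.01 -0.04 -0.16]
```

Check from the side camera that the fingers straddle tray B's rib before the final descent.

```bash
python3 -m jog '[[[0,0,4,0,0,0,3.4],[0,0,4,0,0,0,3.4],[0,0,2,0,0,0,3.4],[0,0,0,0,0,0,3.4],[0,0,0,0,0,0,3.4]]]'
python3 go.py .4845 .3275 .031 2.6
python3 - <<'E'
from h import *
a=img('scene')
save(cv2.resize(a['frame'][270:400,100:260],(640,520)),'b1.png')
E
```

```text
time: 48.1
position: [0.4855, 0.3277, 0.0793]
tool_rot: [-3.14, -0.068, -0.002]
ft_force: [-0.0, -0.1, 0.5]
grip_width: 0.388
t 48.1 p [0.4855 0.3277 0.0793] x [0.999 0.043 0.002] y [ 0.043 -0.999 -0.001] z [ 0.002  0.001 -1.   ] F [-0.  -0.1  0.5] g 0.388 q [ 0.19  0.55 -1.04  1.77  0.52  1.13 -2.55]
in present axes cm [-0.11  0.02  4.82] in goal axes cm [-0.1   0.01  4.83] turn deg [-0.06 -0.09 -0.13]
```

View pics/b1.png

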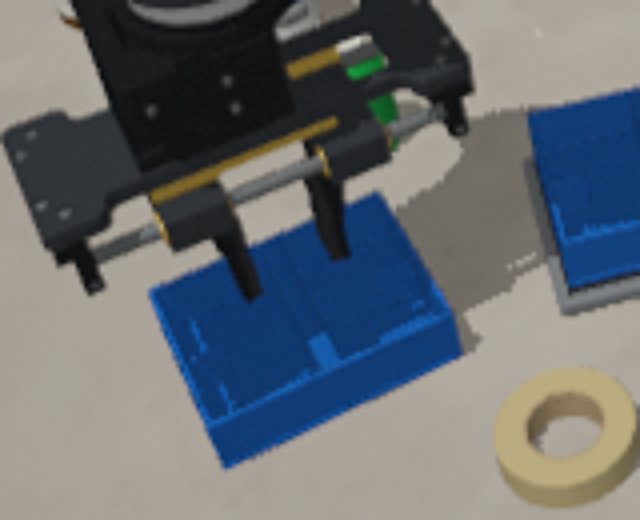

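```bash
python3 -m jog '[[[-0.1,0,2.5,0,0,0,3.4],[0,0,1.2,0,0,0,3.4],[0,0,0.6,0,0,0,3.4],[0,0,0.4,0,0,0,3.4],[0,0,0,0,0,0,3.4]]]'
python3 go.py .4845 .3275 .031 2.6
```

```text
time: 48.65
position: [0.4838, 0.3274, 0.0309]
tool_rot: [-3.141, -0.069, -0.0]
ft_force: [-0.5, 1.0, 0.2]
grip_width: 0.394
t 48.65 p [0.4838 0.3274 0.0309] x [0.999 0.044 0.   ] y [ 0.044 -0.999 -0.   ] z [ 0.  0. -1.] F [-0.5  1.   0.2] g 0.394 q [ 0.15  0.6  -0.99  1.81  0.57  1.05 -2.59]
in present axes cm [ 0.07 -0.01 -0.01] in goal axes cm [ 0.07 -0.01 -0.01] turn deg [-0.   -0.01 -0.07]
```

```bash
python3 -m jog '[[[0.05,0,0,0,0,0,0.6],[0,0,0,0,0,0,0.6],[0,0,0,0,0,0,0.6],[0,0,0,0,0,0,0.6],[0,0,0,0,0,0,0.6],[0,0,-1,0,0,0,0.6],[0,0,-2,0,0,0,0.6],[0,0,-3,0,0,0,0.6],[0,0,-3,0,0,0,0.6],[0,0,-2,0,0,0,0.6],[0,0,0,0,0,0,0.6],[0,0,0,0,0,0,0.6]]]' 30
python3 go.py .4739 .1402 .14 -12
```

```text
time: 49.85
position: [0.4841, 0.3269, 0.1406]
tool_rot: [3.14, 0.069, 0.0]
ft_force: [0.2, 0.4, -3.0]
grip_width: 0.112
t 49.85 p [0.4841 0.3269 0.1406] x [0.999 0.044 0.   ] y [ 0.044 -0.999  0.001] z [ 0.    -0.001 -1.   ] F [ 0.2  0.4 -3. ] g 0.112 q [ 0.23  0.48 -1.1   1.72  0.45  1.23 -2.5 ]
in present axes cm [-1.84 18.6   0.07] in goal axes cm [ 2.89 18.47  0.06] turn deg [ 0.04 -0.02 14.52]
```

```bash
python3 -m jog '[[[-0.3,2,0,0,0,0,0.6],[-0.3,3,0,0,0,0,0.6],[-0.3,3,0,0,0,0,0.6],[-0.3,3,0,0,0,0,0.6],[-0.3,3,0,0,0,0,0.6],[-0.34,3,0,0,0,0,0.6],[0,1.6,0,0,0,0,0.6],[0,0,0,0,0,5,0.6],[0,0,0,0,0,5,0.6],[0,0,0,0,0,4.5,0.6],[0,0,0,0,0,0,0.6],[0,0,0,0,0,0,0.6]]]'
python3 go.py .4739 .1402 .077 -12
```

```text
time: 51.05
position: [0.4732, 0.1404, 0.1398]
tool_rot: [3.124, -0.324, -0.003]
ft_force: [0.7, 0.7, -1.7]
grip_width: 0.11
t 51.05 p [0.4732 0.1404 0.1398] x [ 0.979 -0.205 -0.002] y [-0.205 -0.979  0.001] z [-0.002 -0.    -1.   ] F [ 0.7  0.7 -1.7] g 0.11 q [ 0.74  0.22 -1.17  1.93  0.23  1.14 -2.3 ]
in present axes cm [0.08 0.   6.28] in goal axes cm [0.07 0.01 6.28] turn deg [0.04 0.09 0.15]
```

```bash
python3 -m jog '[[[0.05,0,2.5,0,0,0.1,0.6],[0,0,1.5,0,0,0,0.6],[0,0,1,0,0,0,0.6],[0,0,0.5,0,0,0,0.6],[0,0,0.2,0,0,0,0.6],[0,0,0,0,0,0,0.6],[0,0,0,0,0,0,0.6]]]'
python3 go.py .4739 .1402 .077 -12
```

```text
time: 51.75
position: [0.4749, 0.1407, 0.0843]
tool_rot: [-3.124, 0.33, -0.001]
ft_force: [0.1, 0.0, -1.5]
grip_width: 0.11
t 51.75 p [0.4749 0.1407 0.0843] x [ 0.978 -0.209  0.001] y [-0.209 -0.978 -0.   ] z [ 0.001  0.    -1.   ] F [ 0.1  0.  -1.5] g 0.11 q [ 0.66  0.32 -1.11  1.98  0.33  1.04 -2.39]
in present axes cm [-0.09  0.07  0.73] in goal axes cm [-0.09  0.07  0.73] turn deg [-0.01 -0.05 -0.05]
```

```bash
python3 -m jog '[[[-0.08,0.05,0.3,0,0,0,0.6],[0,0,0.3,0,0,0,0.6],[0,0,0.1,0,0,0,0.6],[0,0,0,0,0,0,0.6],[0,0,0,0,0,0,0.6]]]'
python3 go.py .4739 .1402 .077 -12
```

```text
time: 52.25
position: [0.4736, 0.14, 0.077]
tool_rot: [3.123, -0.33, -0.0]
ft_force: [-2.6, -1.4, 4.1]
grip_width: 0.115
t 52.25 p [0.4736 0.14   0.077 ] x [ 0.978 -0.209 -0.   ] y [-0.209 -0.978  0.001] z [-0.    -0.001 -1.   ] F [-2.6 -1.4  4.1] g 0.115 q [ 0.65  0.33 -1.1   1.99  0.34  1.03 -2.4 ]
in present axes cm [ 0.03 -0.02 -0.  ] in goal axes cm [ 0.03 -0.02 -0.  ] turn deg [ 0.05  0.   -0.07]
```

Seated (4 N). Release, retreat, look.

```bash
python3 -m jog '[[[0,0,0,0,0,0,3.2],[0,0,0,0,0,0,3.2],[0,0,0,0,0,0,3.2],[0,0,-1.5,0,0,0,3.2],[0,0,-3,0,0,0,3.2],[0,0,-4,0,0,0,3.2],[0,0,-4,0,0,0,3.2],[0,0,-4,0,0,0,3.2],[0,4.5,-2,0,0,0,3.2],[0,4.5,0,0,0,0,3.2],[0,4.5,0,0,0,0,3.2],[0.5,4.5,0,0,0,0,3.2]]]'
python3 -m jog '[[[0.5,4.5,0,0,0,0,3.2],[0.5,3,0,0,0,0,3.2],[0,0,0,0,0,0,3.2]]]'
python3 m5.py .08 p3.png; python3 gate.py|head -1
python3 - <<'E'
from h import *
a=img('scene');b=img('top')
z=cv2.resize(b['frame'][225:305,225:315],(400,356),interpolation=cv2.INTER_CUBIC)
save(np.hstack([z,cv2.resize(a['frame'][200:360,210:390],(400,356))]),'p4.png')
for n in('timer','cup','tape','slides'):
  for d in finder.spot_point(n,'top')[:2]: print(n,round(d['conf'],2),np.round(ray(b,d['point'][1]*640,d['point'][0]*480,0)[:2],3))
for c in ('top','scene'):
  i=b if c=='top' else a
  print(c,[ (round(d['conf'],2),np.round(ray(i,d['point'][1]*640,d['point'][0]*480,.088)[:2],3).tolist()) for d in finder.spot_point('gate_bar',c)[:2]],'expect .436,-.155')
E
```

```text
time: 53.45
position: [0.4404, -0.0381, 0.2633]
tool_rot: [3.121, -0.329, 0.004]
ft_force: [0.5, 0.1, 0.3]
grip_width: 0.371
time: 53.75
position: [0.4342, -0.1168, 0.2623]
tool_rot: [3.122, -0.341, 0.001]
ft_force: [0.1, 1.0, 0.1]
grip_width: 0.368
tray fit [0.4739 0.1395] yaw -11.82 miss 85 of 1949
t 53.8 p [ 0.4348 -0.1137  0.2623] x [ 0.977 -0.212  0.001] y [-0.212 -0.977 -0.001] z [ 0.001  0.    -1.   ] F [-0.1  0.3  0.7] g 0.368 q [ 1.16 -0.14 -0.87  1.87 -0.11  1.36 -1.47]
timer 0.64 [ 0.487 -0.105]
timer 0.6 [0.365 0.035]
cup 0.82 [0.716 0.268]
tape 0.78 [0.369 0.248]
tape 0.29 [0.476 0.15 ]
slides 0.75 [ 0.553 -0.154]
slides 0.58 [ 0.57  -0.364]
top [] expect .436,-.155
scene [(0.83, [0.428, -0.158]), (0.74, [0.604, 0.283])] expect .436,-.155
```

View pics/p4.png

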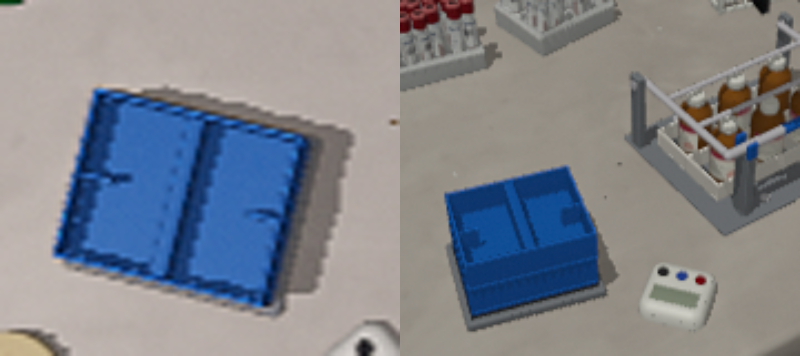

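The pile is square on the stand. One last look at the gate catches.

Run:
```python
from h import *
a=img('scene')
f=cv2.resize(a['frame'][200:310,300:440],(770,600),interpolation=cv2.INTER_CUBIC)
# model: bar ends at theta=0
c,s=np.cos(.0539),np.sin(.0539)
for y in(-.092,-.07,.07,.092):
    X=[.5139-.078*c-y*s,-.1508-.078*s+y*c,.088]; q=(proj(a,X)-[300,200])*[5.5,5.4545]; cv2.circle(f,tuple(int(v) for v in q),3,(255,0,0),-1)
save(f,'gd.png')
```

```text
(no output)
```

View pics/gd.png

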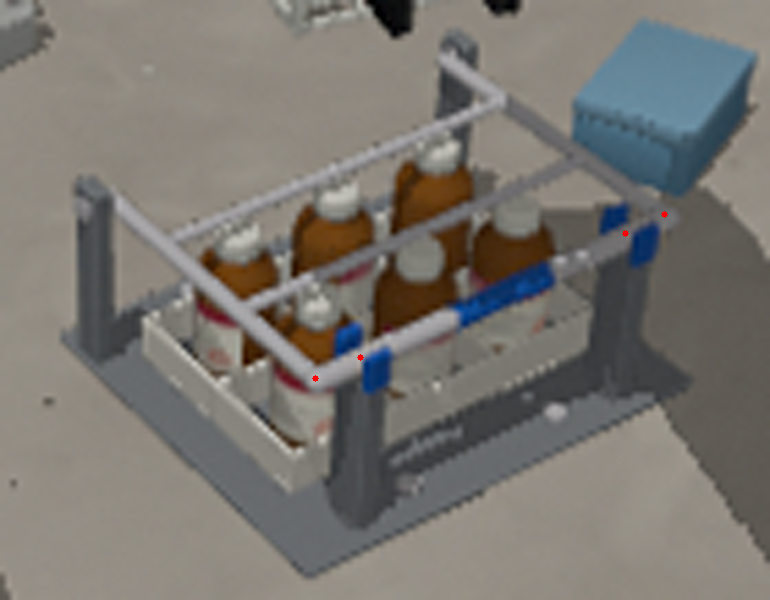

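The bar lies in both catches, matching the closed-gate model points, and all six bottles stand upright. Handing in.

```bash
python3 -c "
from h import *
print(close_job())"
```

```text
the job is handed in; nothing more can be done
None
```

The job is done and handed in at about 54 s of robot time.

- **Bottles:** I moved the four amber bottles from the two blue trays into carrier pockets 4, 6, 3 and 2. All six bottles in the carrier stand upright, one to a pocket.
- **Gate:** I swung it shut before touching the trays. It met firm resistance at the closed angle (about 13 N). The last picture shows the bar in both catches, within a few pixels of where the model puts it when closed.
- **Trays:** One tray was knocked about 4 cm during the run, so I measured it again before gripping it. Both trays are piled right side up on the stand. The last fit put the pile at (0.474, 0.1395) m and −11.8°, against the stand at (0.4734, 0.1404) m and about −12°. I did not fit the two trays separately in the final pile; they look aligned in the picture.
- **Other items:** I never touched the timer, cup, tape, slide box or green bottle. Cup and tape agreed with their first positions within about 9 mm and timer and slide box within about 13 mm, by the network's rough readings.

**Checks that disagreed:**
- The top-camera network did not find the gate bar at all, and the scene-camera reading was 8 mm off; I relied on the picture and the contact force instead.
- The network also gave false hits for the timer and slide box on the carrier, and a weak one for the tape on the stand; I ignored them.
- When the first tray was set down, the fit put it about 2 mm from the stand centre.

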